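# Clamp a freshly glued log slice with an F-clamp and a caul

## Robot

A 6-joint arm with a two-finger parallel gripper is mounted at the origin on the work surface. World frame = base frame: x ahead of the robot, y to its left, z up, the work surface at z = 0. Lengths are in m, angles in degrees, forces in N, time in s.
With the tool pointing down it reaches from about 0.35 to 0.925 m from the base axis. Payload 6.4 kg.
Tool frame: the origin (TCP) lies midway between the tips of the shut fingers; the grasp point (between the pads) lies 19 mm behind it; z points along the fingers, y is the direction in which the jaws open and shut (so a half turn about z gives the same grasp; the last joint's range is limited). The gripper opens to 94 mm and grips with 3 to 60 N. Pads are 16 mm wide; open, the fingers measure 119 mm over their backs; the gripper's body (75 mm by 177 mm) begins 78 mm behind the grasp point.
Start: joints at [-79.933, 14.043, 89.255, -0, 76.702, -9.975], TCP at [0.223, -0.611, 0.205] pointing down, gripper open.
Joint ranges: [-179.41, 179.41], [-58.25, 129.5], [7.25, 145.43], [-54.29, 234.29], [11.92, 165.04], [-157.13, 157.13]. Speed limits (degrees/s): [147.25, 147.25, 180, 180, 180, 180].

## Interface

Orientations are given as a 3x3 rotation matrix whose columns are the frame's x, y, z axes.
In Python, from plant import manip gives the robot as it stands.
- The arm moves only by the tool play_rows, never from a script. Its arguments are lists of equal length, an entry for each row: "offset": the shift along the tool's x, y, z in units of 40 mm (1.0 is 40 mm), a list of three; "rot": the turn, a rotation vector about the tool's x, y, z in units of 10 degrees (1.0 is 10 degrees), a list of three. In form: {"offset": [[x, y, z], ...], "rot": [[wx, wy, wz], ...]}. A call has exactly 10 rows; each row shifts and turns the pose as measured when the row begins, along the tool's axes as they then stand; what a row does not reach is not made up. A row lasts 1/8 s, in which the tool goes at most 62.5 mm and 10.7 degrees, less where a joint would pass 70% of its speed; a pose out of reach is approached as far as the arm can. A call is refused whole if a number of a shift passes 1 or a number of a turn 1, either way. A call with a gripper value outside its range is refused whole. "fingers" is the closure, from 0 (fully open) to 1 (shut), set as the call begins (left out, the last holds). The fingers move at their own pace and stop on an object; the grip force is fixed at half the most. Time passes only in rows, so rows that do not move let the fingers close, or fill a call up. It gives the time, the measured TCP pose, the force and the opening at its end, in the units of the state.
- manip.get_state(): the state, without advancing time (a new reading comes with each control period).
- manip.snapshot(name): name is "side" or "top" or "wrist"; returns a dict with "image" (480x640x3 uint8, red, green, blue), "z_map" (480x640 float32, m along the optical axis (not along the pixel's ray), 0 where there is no reading), "K" (3x3 intrinsics, pixels), "pose" (4x4, takes a point from camera to world coordinates). Camera axes: x right, y down, z forward; pixel columns grow to the right and rows downward; lengths in m; the calibration is good to about 2 mm. A picture is of the moment at which its call begins.
- manip.hand_in(): hands the job in, once; it reports no verdict.
The state is a dict: "time_s": time; "joint_pos": joint angles; "qd": joint speeds; "joint_efforts": joint torques, N m; "tcp_pos": TCP position; "ee_rot": TCP orientation; "wrist_force": force on the tool from outside, world axes, zero at the start; "ft_torque": the same for the moment, N m; "width": finger opening in m.
Only numpy, scipy, OpenCV 4.12 (cv2) and the standard library are available. Lean on these libraries where they do the work, as an engineer would, in place of code of your own. Each camera call takes 0.05 s, during which the arm holds its last target.

## Task

Clamp the freshly glued log slices in the gluing stand. Lay the plywood caul flat on the small upper slice so that the clamp's pad will come down on the middle of the strip's width, run the clamp's sliding jaw down the bar until its pad meets the caul and the jaw tilts and binds hard, without forcing it, then screw the wooden handle clockwise until the clamp is firmly tight: between a third and a half of a turn from there; much more would crush the slices. Do not press the pad on the bare slice, do not shift the slices on the stand, leave everything else on the table alone, and let go at the end.

Things in the scene. Friction and masses are not known exactly. Their poses are not given: they have to be found in the camera images.
- stand: Gluing stand, fixed: plywood board, x -115 to +81, y +-100 mm, top 43 mm above the table. Origin at table height under the clamp's screw axis; +x from the screw to the upright steel bar, z up. Bar 24 x 10 mm (x, y), centre at x = 95 mm, top 227 mm above the table. The red sliding jaw's arm reaches from the bar to the screw at x = 0 (4 mm off when tilted); fixed jaw under the board.
- work: The glued work, loose on the board, centred under the screw within 4 mm each way: log slice 132 mm across, 18 mm thick, with a small slice 86 mm across, 16 mm thick glued on its middle. Origin at the centre of the underside, top face 34 mm above it; 0.3 kg.
- caul: Plywood strip 160 x 36 x 18 mm (x, y, z), 70 g, pale with dark plies on its edges, flat on the table left or right of the stand. Origin at the centre of its underside, x along it. Hold it near one end and bring the other in under the pad, low, keeping the gripper on the stand's -x side, 75 mm or more from the screw, clear of the handle; it lies stable with its centre up to 35 mm from the slice's centre, along x.
- pad: Round steel swivel pad, 30 mm across, under the screw. Origin at the centre of its top, pressing face 8 mm below it, 35 to 62 mm above the small slice at the start. It tips freely to lie flat and turns with the screw.
- jaw: Red sliding jaw on the bar. Origin on the bar's centre line, 27 mm below the flat top of its arm; own x and z along the stand's when level. The sleeve round the bar is 40 mm long (x), 24 mm wide and level with the arm's top; the arm is 20 mm wide and runs level to the round screw boss (31 mm across).
- jaw_push (a point): Point on the arm's flat top, 28 mm from the bar's centre: push down here with closed fingers. The jaw slides at about 4 to 8 N; pushed by the boss or handle it only binds. After the pad meets the caul the arm swings tip-up under a lighter push for about 5 mm more travel here, then stops hard: bound. Stop at 15 to 25 N, over 40 N bends it; it stays bound when let go.
- jaw_tilt (a joint): Tilt of the sliding jaw on the bar, rad (it has play): about -0.04 hanging tip-down at the start, +0.04 or a little more when bound with the tip up. The handle leans with it: bound, its top leans towards the bar, so grip it in line or across the arm, lest it is pulled upright and the jaw let loose.
- handle: The screw and its round wooden handle (28 mm diameter, 80 mm long, straight but for its rounded last 6 to 8 mm, upright, turning with the screw). Origin on the screw axis, 118 mm below the handle's top face.
- handle_top (a point): Centre of the handle's top face, 88 to 94 mm above the arm's top. Grip the handle from above over its upper 50 mm.
- screw (a joint): Angle of the screw, rad, growing clockwise seen from above, starts between -4 and 2; one turn lowers the pad 5 mm. Free it turns with 0.03 N m; loaded the torque grows by about 0.006 N m per newton of clamping, felt while it turns. From a well bound jaw (some 13 N on the pad) 2.2 to 3.2 rad make it rightly tight, about 15 N per rad; under 1.7 is too little, over 4 too much.
- loose_slice: Bystander: loose log slice, 84 mm across, 14 mm thick, lying flat at the side of the stand where the caul is not. Origin under its centre.
- candle: Bystander: dark purple pillar candle, 52 mm across, 77 mm tall. Origin under its centre.
- pine_cone: Bystander: brown pine cone standing up, 44 mm across, 64 mm tall. Origin under its centre.
- glue_gun: Bystander: blue glue gun lying on its side beyond the clamp, 230 mm long, 34 mm high. Origin under its barrel.
- wood_star: Bystander: flat wooden star, 80 mm across, 8 mm thick. Origin under its centre.
- bead_jar: Bystander: glass jar with red lid, 68 mm across, 75 mm tall. Origin under its centre.
There are look-alikes about, which are no part of the job. Several things look just like the caul: the one meant starts farthest to the robot's right.

How it is judged:
By the outcome, as a careful person would: the job done as asked, in the order asked, and still so for the second after the job is handed in, with the robot touching nothing.
It also fails if it takes over 72 s, if anything falls off the work surface, if the arm or the gripper's body presses on something with over 40 N, if the wrist force passes 120 N, or if a joint passes its speed limit or range.

## Working session

There is one attempt and no reset: what is moved stays moved. The work goes in short steps, Python scripts to look and compute and a tool call to move; the robot and the scene stay as the last step left them, time stands still between calls to the robot, and variables do not carry over. Pictures are saved under pics/ and viewed, and the job is handed in when it is done.

Besides the shell and the picture viewer there is one more tool, called after "Emit:" by a JSON object that holds its "method" and its "body", one argument or row to a line. play_rows: Moves the arm, as the interface text tells. Its arguments: {"type":"object","properties":{"offset":{"type":"array"},"rot":{"type":"array"},"fingers":{"type":"number"}},"required":["offset","rot"]}

```bash
ls; mkdir -p pics
cat > h.py <<'E'
import numpy as np, cv2, pickle
from plant import manip
def snap(n,f):
    s=manip.snapshot(n); cv2.imwrite(f'pics/{f}.png',s['image'][:,:,::-1]); pickle.dump({k:np.array(v) for k,v in s.items()},open(f'pics/{f}.pkl','wb')); return s
def load(f): return pickle.load(open(f'pics/{f}.pkl','rb'))
def world(s,u,v,z=None):
    d=s['z_map'][v,u] if z is None else z
    p=np.array([(u-s['K'][0,2])*d/s['K'][0,0],(v-s['K'][1,2])*d/s['K'][1,1],d,1]); return (s['pose']@p)[:3]
def cloud(s):
    v,u=np.mgrid[:480,:640]; d=s['z_map']
    P=np.stack([(u-s['K'][0,2])*d/s['K'][0,0],(v-s['K'][1,2])*d/s['K'][1,1],d],-1)
    W=P@s['pose'][:3,:3].T+s['pose'][:3,3]; W[d==0]=np.nan; return W
def crop(s,u0,v0,u1,v1,f,k=4):
    im=s['image'][v0:v1,u0:u1,::-1]; cv2.imwrite(f'pics/{f}.png',cv2.resize(im,None,fx=k,fy=k,interpolation=cv2.INTER_CUBIC))
E
python3 - <<'E'
from h import *
for n in ['side','top','wrist']:
    s=snap(n,n+'0'); print(n,s['pose'].round(3).tolist(),s['K'].tolist())
print(manip.get_state())
E
```

```text
pics
side [[0.998, -0.054, 0.03, 0.512], [-0.059, -0.679, 0.731, -0.898], [-0.019, -0.732, -0.681, 1.008], [0.0, 0.0, 0.0, 1.0]] [[552.9269582302834, 0.0, 319.29437006401406], [0.0, 552.9269582302834, 250.51851113296573], [0.0, 0.0, 1.0]]
top [[0.019, -0.986, 0.163, 0.339], [-1.0, -0.019, 0.006, -0.025], [-0.003, -0.163, -0.987, 1.357], [0.0, 0.0, 0.0, 1.0]] [[450.4178828739205, 0.0, 324.1571590061449], [0.0, 450.4178828739205, 242.2108115607469], [0.0, 0.0, 1.0]]
wrist [[0.343, -0.905, -0.251, 0.297], [-0.939, -0.331, -0.09, -0.582], [-0.002, 0.267, -0.964, 0.384], [0.0, 0.0, 0.0, 1.0]] [[332.58447699523595, 0.0, 319.3763512948927], [0.0, 332.58447699523595, 240.71764830059064], [0.0, 0.0, 1.0]]
{'time_s': 0.15, 'joint_pos': array([-7.99335659e+01,  1.40756976e+01,  8.93060456e+01,  9.32363928e-06,
        7.67027533e+01, -9.97403996e+00]), 'qd': array([-0.02819518, -0.01470135, -0.12031115, -0.12972568,  0.08407554,
       -0.06956754]), 'joint_efforts': array([ 6.16600737e-04, -4.16263747e+01, -3.14982927e+01,  6.85135368e-02,
        3.15985945e-02, -8.78670312e-05]), 'tcp_pos': array([ 0.2226832 , -0.61019024,  0.20461638]), 'ee_rot': array([[ 9.39450827e-01,  3.42683639e-01, -2.57614053e-04],
       [ 3.42683641e-01, -9.39449740e-01,  1.45206666e-03],
       [ 2.55584033e-04, -1.45242535e-03, -9.99998913e-01]]), 'wrist_force': array([-0.18322073,  0.09010665, -0.15735187]), 'ft_torque': array([-0.01684981,  0.00921477, -0.00796847]), 'width': 0.09419376773715038}
```

View pics/side0.png

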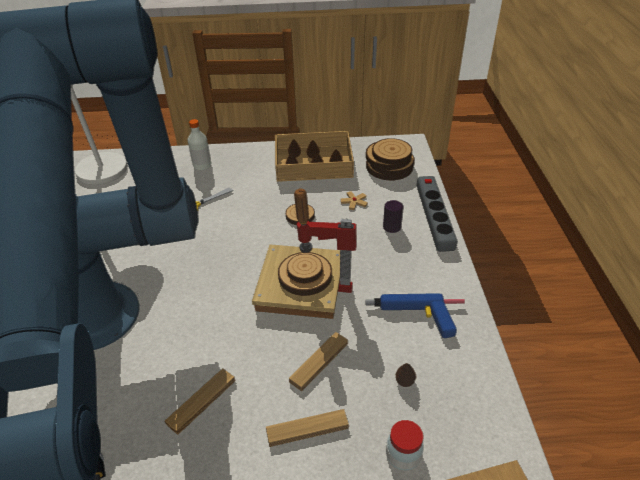

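View pics/top0.png

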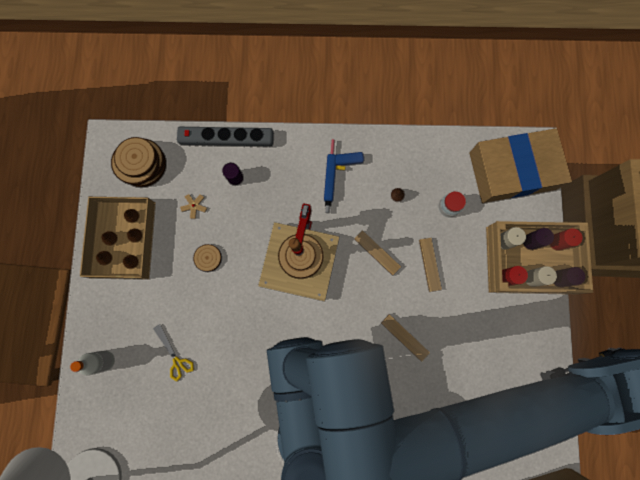

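View pics/wrist0.png

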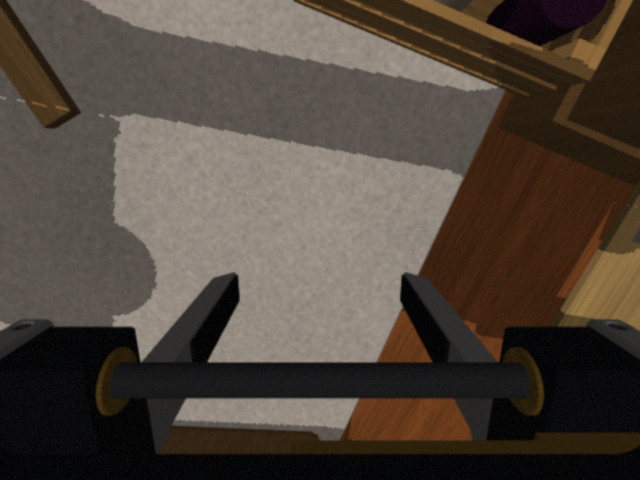

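Three caul look-alikes in the top picture: A (378,252), B (431,265) and C (405,337). Image right is the robot's right (−y), so B fits as the farthest right. I'll confirm it with a crop and measure.

Run:
```python
from h import *
s=load('top0'); W=cloud(s)
crop(s,240,190,460,370,'t_crop',3)
hsv=cv2.cvtColor(s['image'],cv2.COLOR_RGB2HSV)
for name,(u,v) in dict(A=(378,252),B=(431,265),C=(405,337)).items():
    z=W[...,2]; m=((z>0.010)&(z<0.035)).astype(np.uint8)
    n,l=cv2.connectedComponents(m,connectivity=4); k=l[v,u]
    P=W[l==k]; c,sz,a=cv2.minAreaRect((P[:,:2]*1000).astype(np.float32)); print(name,k,len(P),c,sz,a,np.median(P[:,2]), P[:,1].min())
# stand features
for u,v in [(270,225),(338,238),(328,299),(262,287),(306,206),(298,245),(300,258)]:
    print((u,v),world(s,u,v).round(4))
z=W[...,2]
for lo,hi in [(.038,.048),(.055,.068),(.07,.085),(.1,.16),(.16,.2),(.2,.24),(.24,.3),(.3,.4)]:
    m=(z>lo)&(z<hi)&(W[...,1]<.2)&(W[...,1]>-.12)&(W[...,0]>.35)&(W[...,0]<.75); P=W[m]
    if len(P): print(lo,hi,len(P),P.mean(0).round(4),P.min(0).round(3),P.max(0).round(3))
```

```text
A 182 638 (531.939208984375, -177.915771484375) (158.86715698242188, 36.887855529785156) 46.91453170776367 0.017520604483199476 -0.2450468764700761
B 197 665 (499.62664794921875, -335.5679626464844) (160.04132080078125, 37.21710205078125) 10.403639793395996 0.01755980276668012 -0.3661234297006043
C 489 699 (283.41082763671875, -258.6029968261719) (159.78964233398438, 36.396305084228516) 47.55531692504883 0.017361622823659273 -0.32704363239067197
(270, 225) [ 0.614   0.151  -0.0027]
(338, 238) [ 0.5688 -0.0578  0.0459]
(328, 299) [ 0.391  -0.0317  0.0015]
(262, 287) [0.4209 0.1624 0.0344]
(306, 206) [0.6194 0.0305 0.2261]
(298, 245) [0.506  0.0436 0.2973]
(300, 258) [0.5035 0.0512 0.074 ]
0.038 0.048 2677 [0.4875 0.0578 0.0426] [ 0.383 -0.061  0.038] [0.745 0.171 0.048]
0.055 0.068 798 [0.504  0.0485 0.061 ] [ 0.447 -0.015  0.055] [0.619 0.116 0.068]
0.07 0.085 535 [0.5056 0.0474 0.0771] [0.469 0.008 0.07 ] [0.599 0.092 0.085]
0.1 0.16 16 [0.5297 0.0424 0.1399] [0.503 0.02  0.114] [0.616 0.061 0.157]
0.16 0.2 55 [0.5602 0.0327 0.182 ] [0.5   0.018 0.161] [0.623 0.061 0.2  ]
0.2 0.24 350 [0.5749 0.039  0.2115] [0.499 0.021 0.201] [0.631 0.067 0.24 ]
0.24 0.3 124 [0.5085 0.0519 0.289 ] [0.498 0.039 0.241] [0.524 0.065 0.3  ]
0.3 0.4 6 [0.5105 0.0518 0.3006] [0.503 0.048 0.3  ] [0.52  0.058 0.301]
```

View pics/t_crop.png

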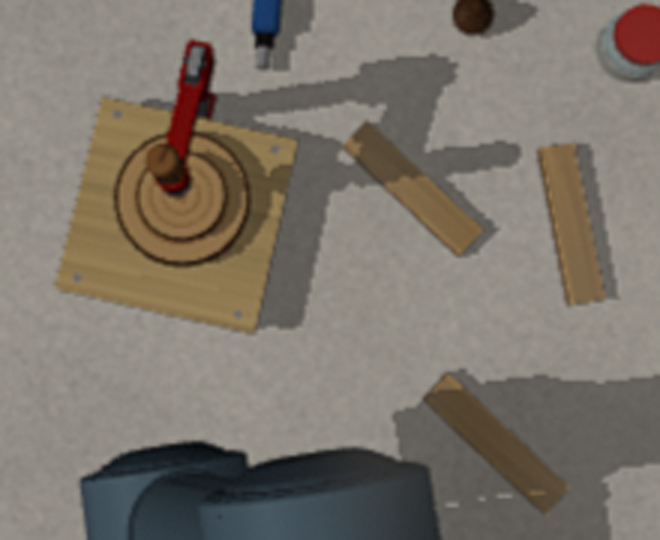

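Run:
```python
from h import *
s=load('top0'); W=cloud(s); z=W[...,2]
R=(W[...,1]<.2)&(W[...,1]>-.12)&(W[...,0]>.35)&(W[...,0]<.75)
m=((z>.03)&(z<.09)&R).astype(np.uint8); n,l,st,_=cv2.connectedComponentsWithStats(m); k=1+np.argmax(st[1:,4]); P=W[(l==k)&(z>.038)&(z<.047)]
r=cv2.minAreaRect((P[:,:2]*1000).astype(np.float32)); print(r, cv2.boxPoints(r))
m=R&(z>.070)&(z<.084); P=W[m]; r=cv2.minEnclosingCircle((P[:,:2]*1000).astype(np.float32)); print('small',len(P),r,np.median(P[:,2]))
m=R&(z>.055)&(z<.066); P=W[m]; 
n,l,st,_=cv2.connectedComponentsWithStats(m.astype(np.uint8)); k=1+np.argmax(st[1:,4]); P=W[l==k]; print('big',len(P),cv2.minEnclosingCircle((P[:,:2]*1000).astype(np.float32)),np.median(P[:,2]))
m=R&(z>.294); P=W[m]; print('handle top',len(P),P.mean(0),P.min(0),P.max(0),cv2.minEnclosingCircle((P[:,:2]*1000).astype(np.float32)))
m=R&(z>.19)&(z<.25); P=W[m]; print(np.histogram(P[:,2],bins=np.arange(.19,.25,.004)))
for lo,hi in[(.2,.212),(.212,.222),(.222,.235)]:
    P=W[R&(z>lo)&(z<hi)]; print(lo,len(P),cv2.minAreaRect((P[:,:2]*1000).astype(np.float32)),P.mean(0))
# side
s=load('side0'); W=cloud(s); crop(s,240,180,380,330,'s_crop',4)
z=W[...,2]; R=(W[...,1]<.2)&(W[...,1]>-.12)&(W[...,0]>.35)&(W[...,0]<.75)
m=R&(z>.070)&(z<.084); P=W[m]; print('side small',len(P),cv2.minEnclosingCircle((P[:,:2]*1000).astype(np.float32)),np.median(P[:,2]))
m=R&(z>.038)&(z<.047); P=W[m]; r=cv2.minAreaRect((P[:,:2]*1000).astype(np.float32)); print(r)
P=W[R&(z>.2)&(z<.23)];print(np.histogram(P[:,2],bins=np.arange(.19,.25,.004)))
for u,v in [(302,196),(305,246),(303,233),(306,266),(346,222),(300,228)]: print((u,v),world(s,u,v).round(4))
```

```text
((510.51715087890625, 53.64116668701172), (199.82034301757812, 219.7323455810547), 78.35186004638672) [[382.74164  -22.029373]
 [597.9488   -66.393524]
 [638.29266  129.3117  ]
 [423.0855   173.67586 ]]
small 532 ((535.0225830078125, 46.439823150634766), 65.74396514892578) 0.07707641381172137
big 775 ((512.2565307617188, 50.749229431152344), 65.90422821044922) 0.06090443245318777
handle top 81 [0.51110924 0.05389339 0.29722011] [0.49897319 0.04114511 0.29408208] [0.52301534 0.06541784 0.3012129 ] ((511.3571472167969, 53.34852981567383), 12.67552661895752)
(array([  6,   7,   8,  44, 152,  84,   7,   8,  21,  20,   3,   4,   2,
         5]), array([0.19 , 0.194, 0.198, 0.202, 0.206, 0.21 , 0.214, 0.218, 0.222,
       0.226, 0.23 , 0.234, 0.238, 0.242, 0.246]))
0.2 260 ((564.2658081054688, 41.05645751953125), (28.159231185913086, 133.61329650878906), 77.50764465332031) [0.56906435 0.04019238 0.20800163]
0.212 41 ((568.8822631835938, 39.00594711303711), (19.72318458557129, 118.88370513916016), 82.05321502685547) [0.58985266 0.03623916 0.21472897]
0.222 46 ((562.18017578125, 33.93320846557617), (115.66387176513672, 18.14065170288086), 0.36271101236343384) [0.59975936 0.03428187 0.22640686]
side small 808 ((546.696533203125, 44.162723541259766), 76.73521423339844) 0.07728764475608596
((579.0233154296875, 40.72821807861328), (206.7323760986328, 356.6875915527344), 78.00800323486328)
(array([  0,   0,  46, 108, 204, 113,  23,  16,  42,  40,   0,   0,   0,
         0]), array([0.19 , 0.194, 0.198, 0.202, 0.206, 0.21 , 0.214, 0.218, 0.222,
       0.226, 0.23 , 0.234, 0.238, 0.242, 0.246]))
(302, 196) [0.5164 0.0436 0.2922]
(305, 246) [0.5175 0.0472 0.1445]
(303, 233) [0.5145 0.0403 0.1907]
(306, 266) [0.5176 0.0522 0.0746]
(346, 222) [0.6102 0.0315 0.2238]
(300, 228) [0.5084 0.0412 0.2052]
```

View pics/s_crop.png

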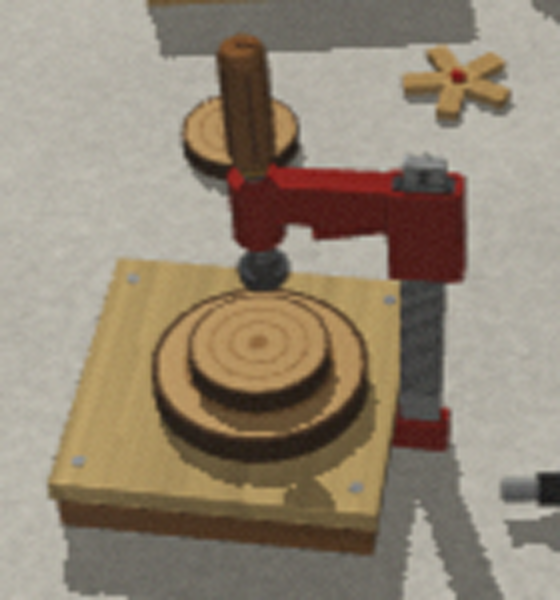

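B at top pixel (431,265) is confirmed in the enlarged crop at about (570,225). It is the rightmost strip, measures 160×37×18 mm, and its y of −0.336 is less than A's −0.178 and C's −0.259.

```bash
cat >> h.py <<'E'
def delta(p,yaw):
    st=manip.get_state(); R=st['ee_rot']; y=np.radians(yaw)
    Rt=np.array([[np.cos(y),np.sin(y),0],[np.sin(y),-np.cos(y),0],[0,0,-1.]])
    from scipy.spatial.transform import Rotation as Ro
    rv=Ro.from_matrix(R.T@Rt).as_rotvec(degrees=True)
    # offset in target frame too
    d=np.array(p)-st['tcp_pos']
    print('t',round(st['time_s'],2),'tcp',st['tcp_pos'].round(4),'yaw',np.degrees(np.arctan2(R[1,0],R[0,0])).round(2),'F',st['wrist_force'].round(1),'T',st['ft_torque'].round(2),'w',round(st['width'],4))
    print('off units (now frame)',(R.T@d/.04).round(3),'(target frame)',(Rt.T@d/.04).round(3),'rot units',(rv/10).round(3))
SY=-12.0
def stand(x,y,z=0,o=(.5155,.0526)):
    a=np.radians(SY); return np.array([o[0]+x*np.cos(a)-y*np.sin(a),o[1]+x*np.sin(a)+y*np.cos(a),z])
E
python3 -c "
from h import *
delta((.4406,-.3464,.11),10.4)"
```

```text
t 0.15 tcp [ 0.2227 -0.6102  0.2046] yaw 20.04 F [-0.2  0.1 -0.2] T [-0.02  0.01 -0.01] w 0.0942
off units (now frame) [ 7.377 -4.325  2.374] (target frame) [ 6.549 -5.503  2.365] rot units [-0.008 -0.001  0.964]
```

Emit:
{"method": "play_rows", "body": {
  "offset": [
    [0,0,0],
    [0.8,-0.68,0.28],
    [0.8,-0.68,0.28],
    [0.8,-0.68,0.28],
    [0.8,-0.68,0.28],
    [0.8,-0.68,0.28],
    [0.8,-0.68,0.28],
    [0.8,-0.68,0.28],
    [0.8,-0.68,0.28],
    [0,0,0]
  ],
  "rot": [
    [0,0,0.96],
    [0,0,0],
    [0,0,0],
    [0,0,0],
    [0,0,0],
    [0,0,0],
    [0,0,0],
    [0,0,0],
    [0,0,0],
    [0,0,0]
  ],
  "fingers": 0
}}

```text
time_s: 1.4
tcp_pos: [0.441, -0.3416, 0.1096]
ee_rot: [[0.985, 0.173, -0.003], [0.173, -0.985, 0.005], [-0.002, -0.005, -1.0]]
wrist_force: [-0.4, -0.5, 1.0]
width: 0.0943
```

Run:
```python
from h import *
delta((.4406,-.3464,.003),10.4)
s=snap('wrist','w1'); W=cloud(s); z=W[...,2]; m=((z>.008)&(z<.03)).astype(np.uint8)
n,l,st,_=cv2.connectedComponentsWithStats(m,connectivity=4)
for k in range(1,n):
    if st[k,4]>800:
        P=W[l==k]; print(st[k],cv2.minAreaRect((P[:,:2]*1000).astype(np.float32)),np.median(P[:,2]))
```

```text
t 1.4 tcp [ 0.441  -0.3416  0.1096] yaw 9.99 F [-0.4 -0.5  1. ] T [-0.    0.01 -0.09] w 0.0943
off units (now frame) [-0.027  0.13   2.663] (target frame) [-0.032  0.116  2.664] rot units [-0.031  0.01  -0.041]
[   28     0   190   190 11127] ((534.4249877929688, -174.63868713378906), (161.03045654296875, 36.643470764160156), 47.01938247680664) 0.018182238871152445
[ 498   45  108  259 4027] ((521.260498046875, -509.9649353027344), (200.1172332763672, 7.441155433654785), 0.007315503899008036) 0.021264570388366433
[ 301   62   49  204 9166] ((501.61895751953125, -333.0533447265625), (159.63818359375, 36.127174377441406), 10.123251914978027) 0.01821194500653056
[136 309  41  42 834] ((332.5444030761719, -204.4501495361328), (21.553171157836914, 37.49363708496094), 50.524391174316406) 0.018150955559331217
[ 199  398   76   47 1957] ((255.21343994140625, -288.87261962890625), (71.18260192871094, 37.28474426269531), 47.257171630859375) 0.01828811635212496
```

View pics/w1.png

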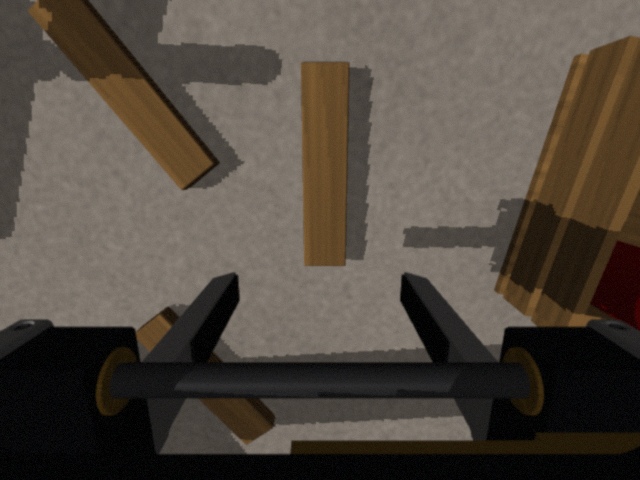

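Wrist picture: the target strip spans (302..349, 62..265) and is well centred between the fingers. Going down.

Emit:
{"method": "play_rows", "body": {
  "offset": [
    [0.02,0.06,0.3],
    [0,0,0.34],
    [0,0,0.34],
    [0,0,0.34],
    [0,0,0.34],
    [0,0,0.34],
    [0,0,0.34],
    [0,0,0.2],
    [0,0,0.08],
    [0,0,0.0]
  ],
  "rot": [
    [0,0,0],
    [0,0,0],
    [0,0,0],
    [0,0,0],
    [0,0,0],
    [0,0,0],
    [0,0,0],
    [0,0,0],
    [0,0,0],
    [0,0,0]
  ]
}}

```text
time_s: 2.7
tcp_pos: [0.4403, -0.3485, 0.0008]
ee_rot: [[0.986, 0.168, -0.003], [0.168, -0.986, 0.003], [-0.003, -0.004, -1.0]]
wrist_force: [0.0, -0.4, 0.2]
width: 0.0944
```

Emit:
{"method": "play_rows", "body": {
  "offset": [
    [0,-0.1,-0.06],
    [0,0,0],
    [0,0,0],
    [0,0,0],
    [0,0,0],
    [0,0,0],
    [0,0,0],
    [0,0,0],
    [0,0,0],
    [0,0,0]
  ],
  "rot": [
    [0,0,0],
    [0,0,0],
    [0,0,0],
    [0,0,0],
    [0,0,0],
    [0,0,0],
    [0,0,0],
    [0,0,0],
    [0,0,0],
    [0,0,0]
  ],
  "fingers": 1
}}

```text
time_s: 3.95
tcp_pos: [0.4399, -0.3446, 0.0032]
ee_rot: [[0.986, 0.168, -0.003], [0.168, -0.986, 0.003], [-0.002, -0.003, -1.0]]
wrist_force: [0.6, -0.9, 0.4]
width: 0.0356
```

Run:
```python
from h import *
print(stand(-.085,-.16),stand(-.085,0)); p=stand(-.085,-.15); p[2]=.095
delta(p,-12)
```

```text
[ 0.39909158 -0.08623112  0.        ] [0.43235745 0.07027249 0.        ]
t 3.95 tcp [ 0.4399 -0.3446  0.0032] yaw 9.64 F [ 0.6 -0.9  0.4] T [-0.01  0.03  0.05] w 0.0356
off units (now frame) [ 0.164 -6.777 -2.273] (target frame) [-2.34  -6.355 -2.294] rot units [-0.015  0.015  2.164]
```

Emit:
{"method": "play_rows", "body": {
  "offset": [
    [0,0,-0.6],
    [0,0,-0.6],
    [0,0,-0.6],
    [0,0,-0.5],
    [-0.35,-0.8,0],
    [-0.4,-1,0],
    [-0.4,-1,0],
    [-0.4,-1,0],
    [-0.4,-1,0],
    [-0.35,-0.8,0]
  ],
  "rot": [
    [0,0,0],
    [0,0,0.72],
    [0,0,0.72],
    [0,0,0.72],
    [0,0,0],
    [0,0,0],
    [0,0,0],
    [0,0,0],
    [0,0,0],
    [0,0,0]
  ]
}}

```text
time_s: 5.2
tcp_pos: [0.3967, -0.0998, 0.0976]
ee_rot: [[0.975, -0.224, -0.006], [-0.224, -0.975, 0.006], [-0.007, -0.004, -1.0]]
wrist_force: [0.7, -0.6, -0.9]
width: 0.0354
```

Run:
```python
from h import *
p=stand(-.085,-.15); p[2]=.095
delta(p,-12)
s=snap('side','s2'); crop(s,190,170,400,350,'s2c',3)
snap('top','t2');s=snap('wrist','w2')
```

```text
t 5.2 tcp [ 0.3967 -0.0998  0.0976] yaw -12.92 F [ 0.7 -0.6 -0.9] T [0.07 0.03 0.02] w 0.0354
off units (now frame) [-0.02  -0.593  0.068] (target frame) [-0.011 -0.594  0.066] rot units [-0.026  0.038 -0.092]
```

View pics/s2c.png

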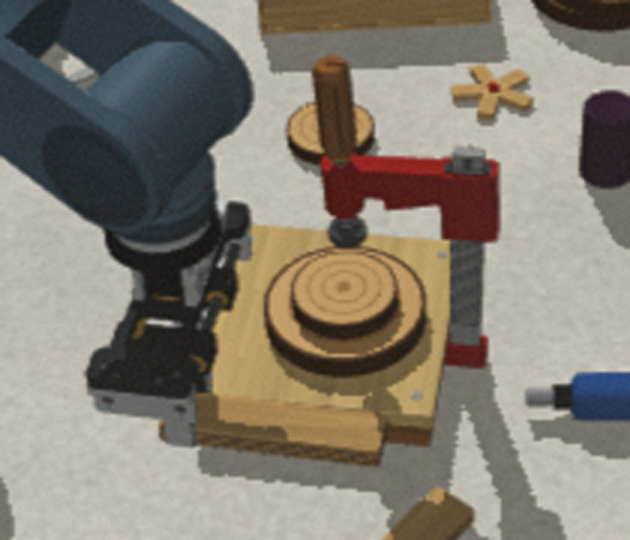

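View pics/w2.png

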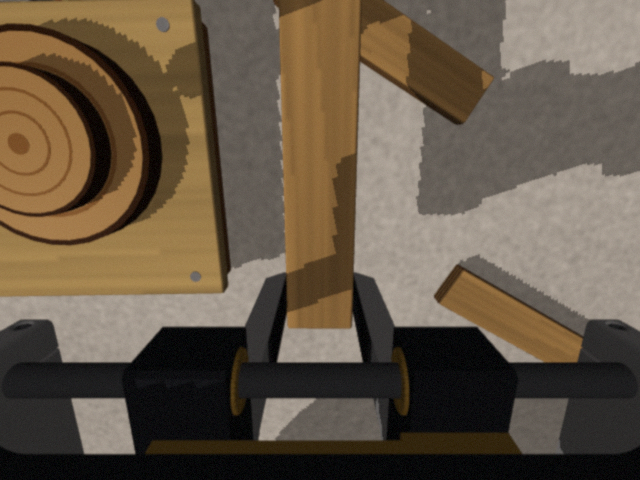

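Run:
```python
from h import *
from scipy.optimize import least_squares
st=manip.get_state(); R=st['ee_rot']; t=st['tcp_pos']
s=load('w2'); W=cloud(s); z=W[...,2]
# caul: region in image
reg=np.zeros(z.shape,bool); reg[0:325,285:352]=1
P=W[reg&(z>.09)&(z<.135)]; A=np.c_[P[:,:2],np.ones(len(P))]; c=np.linalg.lstsq(A,P[:,2],rcond=None)[0]
print('caul n',len(P),'plane',c,'res',(A@c-P[:,2]).std(), 'zrange',P[:,2].min(),P[:,2].max())
T=(P-t)@R; print('tool x range',T[:,0].min(),T[:,0].max(),'y edge',[ (round(a,3),np.percentile(T[abs(T[:,0]-a)<.004][:,1],[1,99]).round(4)) for a in (-.005,.02,.05,.08,.1)],'z',[(round(np.median(T[abs(T[:,0]-a)<.004][:,2]),4)) for a in (0,.02,.05,.08,.1)])
def circ(P,lab,r):
    # silhouette boundary fit
    f=lambda p: np.hypot(P[:,0]-p[0],P[:,1]-p[1])-r
    q=least_squares(f,P.mean(0)[:2],loss='soft_l1',f_scale=.001); print(lab,len(P),q.x.round(4),np.abs(q.fun).mean().round(4))
def edge(m):
    e=m.astype(np.uint8)-cv2.erode(m.astype(np.uint8),np.ones((3,3))); e[:2]=0;e[-2:]=0;e[:,:2]=0;e[:,-2:]=0; return e>0
for nm in ('w2','t2','s2'):
    s=load(nm); W=cloud(s); z=W[...,2]; near=(abs(W[...,0]-.515)<.1)&(abs(W[...,1]-.05)<.1)
    ms=near&(z>.0725)&(z<.083); n,l,stt,_=cv2.connectedComponentsWithStats(ms.astype(np.uint8)); ms=l==1+np.argmax(stt[1:,4])
    mb=near&(z>.0725-.016)&(z<.085); n,l,stt,_=cv2.connectedComponentsWithStats(mb.astype(np.uint8)); mb=l==1+np.argmax(stt[1:,4])
    print(nm,np.median(z[ms]))
    circ(W[edge(ms)],'small',.043)
    e=edge(mb)&(z<.066); circ(W[e],'big',.066)
    if nm!='w2':
        H=W[near&(z>.25)]; print('handle',len(H),H.max(0).round(4))
        J=W[near&(z>.1)&(z<.16)]; print('pad pts',len(J), J.mean(0).round(4) if len(J) else '', np.histogram(J[:,2],np.arange(.1,.165,.005))[0])
```

```text
caul n 21647 plane [-0.00780982  0.0049945   0.11582694] res 0.0007520917899272405 zrange 0.0982195671282804 0.12219435342305937
tool x range -0.016956324140360187 0.13906678228403663 y edge [(-0.005, array([-0.0211,  0.0138])), (0.02, array([-0.0208,  0.0132])), (0.05, array([-0.0204,  0.0123])), (0.08, array([-0.0196,  0.0115])), (0.1, array([-0.0191,  0.011 ]))] z [np.float64(-0.0146), np.float64(-0.0145), np.float64(-0.0145), np.float64(-0.0145), np.float64(-0.0144)]
w2 0.07793594282485615
small 752 [0.5141 0.0548] 0.0074
big 1065 [0.514  0.0551] 0.0047
t2 0.07715396002989205
small 274 [0.5245 0.0552] 0.0104
big 349 [0.513 0.049] 0.0068
handle 171 [0.5238 0.0658 0.4275]
pad pts 16 [0.5233 0.0436 0.1402] [0 0 1 0 0 1 1 7 3 0 0 3]
s2 0.07733563406556943
small 182 [0.5139 0.0509] 0.006
big 227 [0.5136 0.0512] 0.0033
handle 283 [0.5269 0.0643 0.4282]
pad pts 265 [0.5694 0.0366 0.1348] [18 13  9 12 15 10 26 51 40 25 27 19]
```

Run:
```python
from h import *
s=load('top0')
def ray(s,u,v,z):
    d=s['pose'][:3,:3]@np.array([(u-s['K'][0,2])/s['K'][0,0],(v-s['K'][1,2])/s['K'][1,1],1]); o=s['pose'][:3,3]; return o+d*(z-o[2])/d[2]
for f,(a,b,c,d) in {'t0':(250,205,350,305)}.items(): crop(s,a,b,c,d,'tb',6)
s=load('s2'); crop(s,290,180,370,260,'sj',8)
s=load('w2'); W=cloud(s); z=W[...,2]
m=((z>.106)&(z<.12)); m[330:]=0; m[:,:270]=0;m[:,370:]=0
P=W[m]; st=manip.get_state(); T=(P-st['tcp_pos'])@st['ee_rot']
print(cv2.minAreaRect((T[:,:2]*1000).astype(np.float32)))
for a in (-.01,.02,.05,.08,.1,.12): print(a,np.percentile(T[abs(T[:,0]-a)<.004][:,1],[.5,99.5]).round(4))
```

```text
((60.168006896972656, -2.9045867919921875), (157.89808654785156, 54.2591438293457), 0.4576581120491028)
-0.01 [-0.0211  0.0146]
0.02 [-0.0208  0.0143]
0.05 [-0.0211  0.0145]
0.08 [-0.0209  0.0146]
0.1 [-0.0211  0.0143]
0.12 [-0.0209  0.0146]
```

View pics/tb.png

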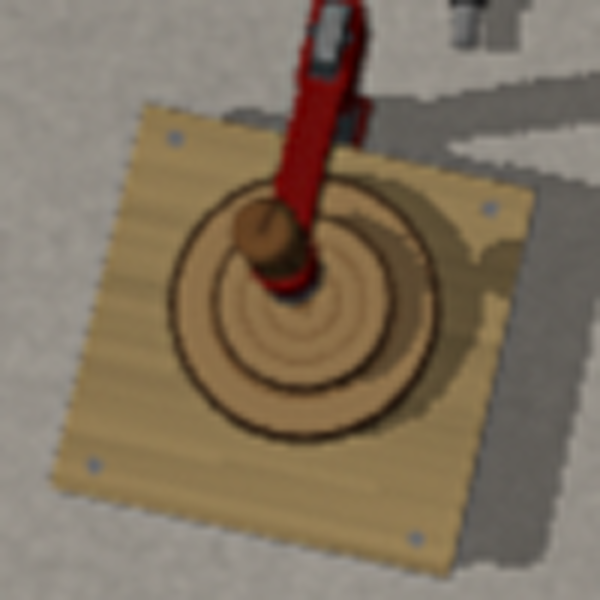

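View pics/sj.png

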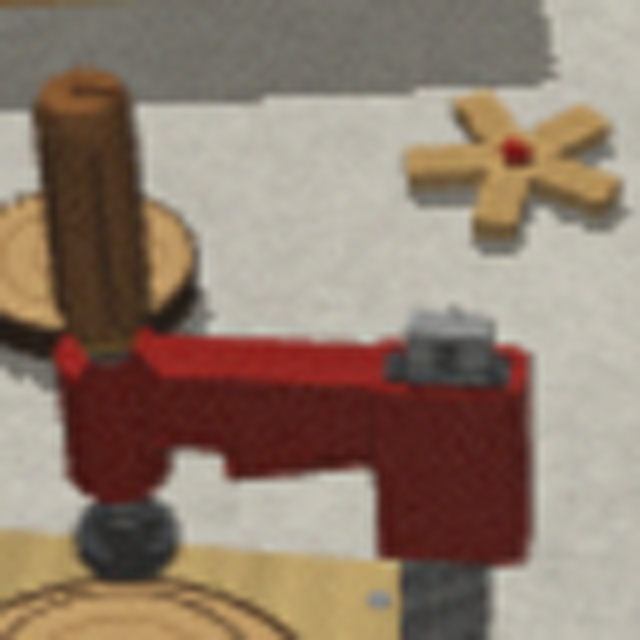

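Run:
```python
from h import *
from scipy.optimize import least_squares
def ray(s,u,v,z):
    d=s['pose'][:3,:3]@np.array([(u-s['K'][0,2])/s['K'][0,0],(v-s['K'][1,2])/s['K'][1,1],1]); o=s['pose'][:3,3]; return o+d*(z-o[2])/d[2]
s=load('top0')
q=np.array([(145,100),(535,190),(447,578),(50,490)])
zz=[.043,.043,.043,.043]
P=np.array([ray(s,250+(u-2.5)/6,205+(v-2.5)/6,z) for (u,v),z in zip(q,zz)])
M=np.array([(.081,.1),(.081,-.1),(-.115,-.1),(-.115,.1)])
def f(p):
    a=p[2]; return (np.c_[p[0]+M[:,0]*np.cos(a)-M[:,1]*np.sin(a),p[1]+M[:,0]*np.sin(a)+M[:,1]*np.cos(a)]-P[:,:2]).ravel()
r=least_squares(f,[.515,.05,-.2]); print(r.x[:2],np.degrees(r.x[2]),(r.fun*1000).round(1))
# slices: ellipse extents in tb
for l,(a,b,c,d,z) in dict(big=(168,441,173,442,.061),small=(212,394,212,394,.077)).items():
    C=ray(s,250+((a+b)/2-2.5)/6,205+((c+d)/2-2.5)/6,z); print(l,C.round(4))
print('handle top',ray(s,250+(270-2.5)/6,205+(230-2.5)/6,.297).round(4)) 
print('bar top',ray(s,250+(331-2.5)/6,205+(34-2.5)/6,.227).round(4))
s=load('s2')
sj=lambda u,v:(290+(u-3.5)/8,180+(v-3.5)/8)
# bar top from side
print('side bar top',ray(s,*sj(452,328),.227).round(4),'handle top',ray(s,*sj(83,90),.297).round(4))
W=cloud(s)
# pad: heights at u~128, v 500..580
for v in (505,520,540,560,575):
    u_,v_=sj(128,v); print(v,W[round(v_),round(u_)].round(4))
# arm top points
for u in (180,230,280,330,370): 
    u_,v_=sj(u,360); print('arm',u,W[round(v_),round(u_)].round(4))
```

```text
[0.51589567 0.0533899 ] -11.626581337872272 [-1.   0.7  0.5 -0.9 -0.6 -1.2  1.1  1.4]
big [0.5115 0.0511 0.061 ]
small [0.5116 0.051  0.077 ]
handle top [0.5109 0.0519 0.297 ]
bar top [0.6079 0.0333 0.227 ]
side bar top [0.6104 0.0325 0.227 ] handle top [0.5127 0.0559 0.297 ]
505 [0.5202 0.0525 0.1489]
520 [0.5199 0.0447 0.1497]
540 [0.5197 0.0473 0.1411]
560 [0.5193 0.0409 0.1376]
575 [0.5192 0.0404 0.1349]
arm 180 [0.5355 0.0452 0.2087]
arm 230 [0.5488 0.043  0.2096]
arm 280 [0.5645 0.0442 0.2075]
arm 330 [0.5777 0.0409 0.2094]
arm 370 [0.5888 0.0397 0.2096]
```

```bash
sed -i 's/^SY=.*/SY=-11.7/; s/o=(.5155,.0526)/o=(.516,.0532)/' h.py
python3 - <<'E'
from h import *
p=stand(-.087,0,.094); print(p);delta(p,-11.7)
E
```

```text
[0.43080762 0.07084249 0.094     ]
t 5.35 tcp [ 0.3969 -0.1003  0.0976] yaw -12.8 F [-0.2 -0.3 -0.3] T [0.01 0.04 0.01] w 0.0359
off units (now frame) [-0.121 -4.359  0.108] (target frame) [-0.038 -4.361  0.09 ] rot units [-0.024  0.037 -0.11 ]
```

Emit:
{"method": "play_rows", "body": {
  "offset": [
    [0,-0.3,0.03],
    [0,-0.55,0.02],
    [0,-0.55,0.02],
    [0,-0.55,0.02],
    [0,-0.55,0],
    [0,-0.55,0],
    [0,-0.55,0],
    [0,-0.4,0],
    [0,-0.25,0],
    [0,0,0]
  ],
  "rot": [
    [-0.02,0.04,-0.11],
    [0,0,0],
    [0,0,0],
    [0,0,0],
    [0,0,0],
    [0,0,0],
    [0,0,0],
    [0,0,0],
    [0,0,0],
    [0,0,0]
  ]
}}

```text
time_s: 6.6
tcp_pos: [0.437, 0.0679, 0.0937]
ee_rot: [[0.978, -0.208, 0.003], [-0.208, -0.978, -0.001], [0.003, 0.0, -1.0]]
wrist_force: [-0.3, 0.1, -0.9]
width: 0.0356
```

Run:
```python
from h import *
p=stand(-.087,0,.0805); delta(p,-11.7)
s=snap('side','s3'); crop(s,190,170,400,350,'s3c',3)
```

```text
t 6.6 tcp [0.437  0.0679 0.0937] yaw -11.98 F [-0.3  0.1 -0.9] T [0.06 0.04 0.03] w 0.0356
off units (now frame) [-0.168 -0.04   0.33 ] (target frame) [-0.166 -0.041  0.33 ] rot units [ 0.001 -0.015 -0.028]
```

View pics/s3c.png

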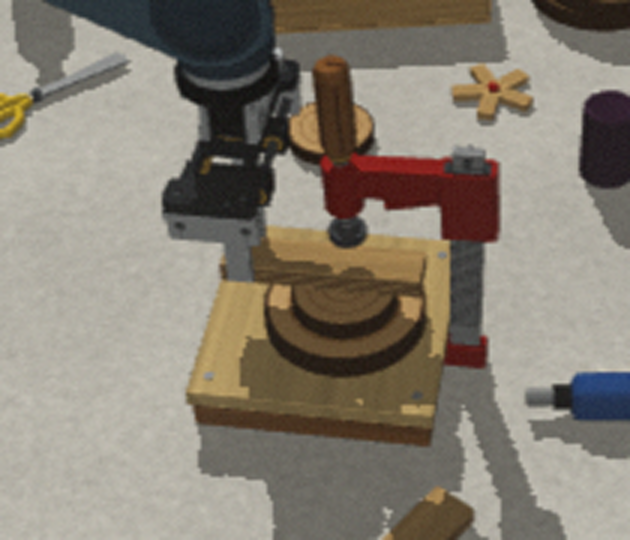

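Emit:
{"method": "play_rows", "body": {
  "offset": [
    [-0.17,-0.04,0],
    [0,0,0.06],
    [0,0,0.06],
    [0,0,0.06],
    [0,0,0.05],
    [0,0,0.03],
    [0,0,0.02],
    [0,0,0.02],
    [0,0,0],
    [0,0,0]
  ],
  "rot": [
    [0,-0.01,-0.03],
    [0,0,0],
    [0,0,0],
    [0,0,0],
    [0,0,0],
    [0,0,0],
    [0,0,0],
    [0,0,0],
    [0,0,0],
    [0,0,0]
  ]
}}

```text
time_s: 7.9
tcp_pos: [0.4301, 0.0694, 0.0808]
ee_rot: [[0.979, -0.205, 0.001], [-0.205, -0.979, -0.001], [0.001, 0.0, -1.0]]
wrist_force: [-0.8, -0.3, -0.5]
width: 0.0361
```

Run:
```python
from h import *
p=stand(-.087,0,.0802); delta(p,-11.7)
```

```text
t 7.9 tcp [0.4301 0.0694 0.0808] yaw -11.82 F [-0.8 -0.3 -0.5] T [0.01 0.09 0.02] w 0.0361
off units (now frame) [ 0.01  -0.038  0.014] (target frame) [ 0.01  -0.038  0.014] rot units [ 0.003 -0.004 -0.012]
```

Emit:
{"method": "play_rows", "body": {
  "offset": [
    [0.01,-0.04,0],
    [0,0,0],
    [0,0,0.01],
    [0,0,0.01],
    [0,0,0.01],
    [0,0,0],
    [0,0,0],
    [0,0,0],
    [0,0,0],
    [0,0,0]
  ],
  "rot": [
    [0,0,-0.01],
    [0,0,0],
    [0,0,0],
    [0,0,0],
    [0,0,0],
    [0,0,0],
    [0,0,0],
    [0,0,0],
    [0,0,0],
    [0,0,0]
  ]
}}

```text
time_s: 9.15
tcp_pos: [0.431, 0.0711, 0.08]
ee_rot: [[0.979, -0.203, 0.001], [-0.203, -0.979, -0.001], [0.001, 0.0, -1.0]]
wrist_force: [-1.1, 0.9, 0.8]
width: 0.0357
```

Run:
```python
from h import *
p=stand(-.087,0,.0802); delta(p,-11.7)
s=snap('side','s4'); crop(s,230,190,380,310,'s4c',5)
s=snap('top','t4'); crop(s,230,200,350,300,'t4c',5)
```

```text
t 9.15 tcp [0.431  0.0711 0.08  ] yaw -11.7 F [-1.1  0.9  0.8] T [0.08 0.16 0.  ] w 0.0357
off units (now frame) [-0.003  0.006 -0.005] (target frame) [-0.003  0.006 -0.005] rot units [ 0.003 -0.004 -0.   ]
```

View pics/s4c.png

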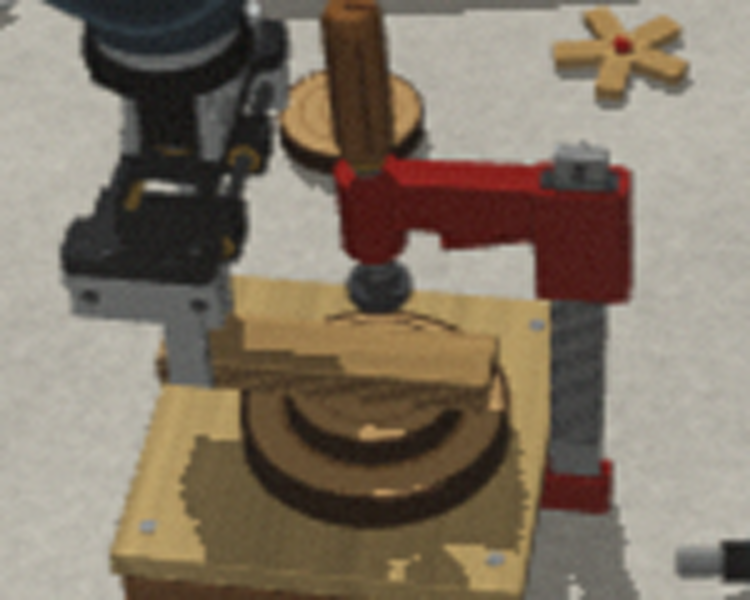

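View pics/t4c.png

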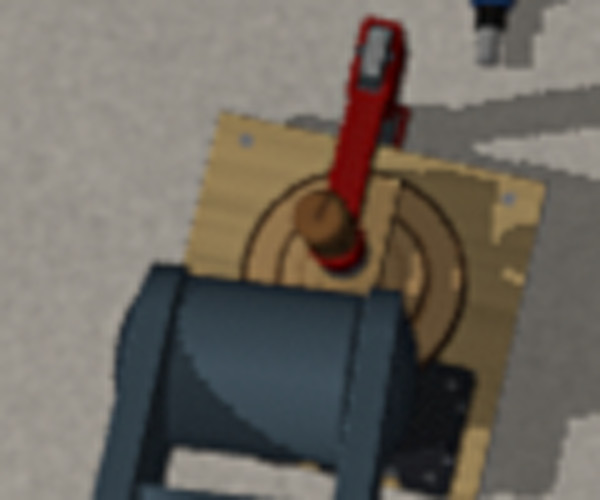

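Run:
```python
from h import *
a=np.radians(SY); A=np.array([[np.cos(a),np.sin(a)],[-np.sin(a),np.cos(a)]])
for n in('t4','s4'):
    s=load(n); W=cloud(s); z=W[...,2]; m=(z>.088)&(z<.103); P=W[m]; Q=(P[:,:2]-[.516,.0532])@A.T
    k=(Q[:,0]>-.1)&(Q[:,0]<.06)&(abs(Q[:,1])<.035); Q=Q[k]; print(n,len(Q),np.median(P[k,2]))
    for x in np.arange(-.06,.06,.01):
        q=Q[abs(Q[:,0]-x)<.004]
        if len(q): print(round(x,2),len(q),np.percentile(q[:,1],[2,98]).round(4))
    print(Q.max(0))
```

```text
t4 133 0.0949366169147674
-0.02 1 [0.0166 0.0166]
-0.01 29 [-0.0177  0.0154]
0.0 8 [-0.0182 -0.012 ]
0.01 9 [-0.0188 -0.0116]
0.02 14 [-0.019  -0.0061]
0.03 16 [-0.0188 -0.0044]
0.04 18 [-0.0195 -0.0045]
0.05 15 [-0.019  -0.0039]
[0.05380007 0.01663028]
s4 740 0.09454043053358063
-0.06 40 [-0.0189  0.0162]
-0.05 42 [-0.0176  0.0183]
-0.04 40 [-0.0185  0.0159]
-0.03 43 [-0.0174  0.0171]
-0.02 43 [-0.0199  0.0173]
-0.01 42 [-0.0212  0.0155]
0.0 39 [-0.0201  0.0146]
0.01 42 [-0.0193  0.0194]
0.02 41 [-0.0209  0.0184]
0.03 45 [-0.0186  0.0168]
0.04 41 [-0.0186  0.0165]
0.05 39 [-0.0203  0.0176]
[0.0559909  0.03081659]
```

Emit:
{"method": "play_rows", "body": {
  "offset": [
    [0,0,0],
    [0,0,0],
    [0,0,0],
    [0,0,0],
    [0,0,0],
    [0,0,0],
    [0,0,-0.3],
    [0,0,-0.8],
    [0,0,-1],
    [0,0,-1]
  ],
  "rot": [
    [0,0,0],
    [0,0,0],
    [0,0,0],
    [0,0,0],
    [0,0,0],
    [0,0,0],
    [0,0,0],
    [0,0,0],
    [0,0,0],
    [0,0,0]
  ],
  "fingers": 0.3
}}

```text
time_s: 10.5
tcp_pos: [0.4291, 0.0713, 0.2067]
ee_rot: [[0.979, -0.203, -0.004], [-0.203, -0.979, -0.0], [-0.004, 0.001, -1.0]]
wrist_force: [0.7, -0.0, -0.2]
width: 0.0658
```

Run:
```python
from h import *
a=np.radians(SY); A=np.array([[np.cos(a),np.sin(a)],[-np.sin(a),np.cos(a)]])
s=snap('side','s5'); crop(s,230,190,380,310,'s5c',5)
for n in('s5',):
    s=load(n); W=cloud(s); z=W[...,2]; m=(z>.088)&(z<.103); P=W[m]; Q=(P[:,:2]-[.516,.0532])@A.T
    k=(Q[:,0]>-.12)&(Q[:,0]<.06)&(abs(Q[:,1])<.035); Q=Q[k]; print(n,len(Q),np.median(P[k,2]),cv2.minAreaRect((Q*1000).astype(np.float32)))
    Z=P[k,2]; print([np.median(Z[abs(Q[:,0]-x)<.01]).round(4) for x in (-.09,-.05,0,.04)])
p=stand(.095-.028,0,.33); delta(p,-11.7)
```

```text
s5 811 0.09423330467052426 ((-24.012805938720703, -1.1078357696533203), (45.530879974365234, 159.9466094970703), 88.40148162841797)
[np.float64(0.0942), np.float64(0.0941), np.float64(0.0943), np.float64(0.0942)]
t 10.55 tcp [0.4325 0.071  0.2129] yaw -11.7 F [ 2.9 -0.5  3.4] T [-0.01 -0.15  0.02] w 0.0661
off units (now frame) [ 3.828  0.013 -2.903] (target frame) [ 3.808  0.013 -2.928] rot units [-0.001 -0.038 -0.   ]
```

View pics/s5c.png

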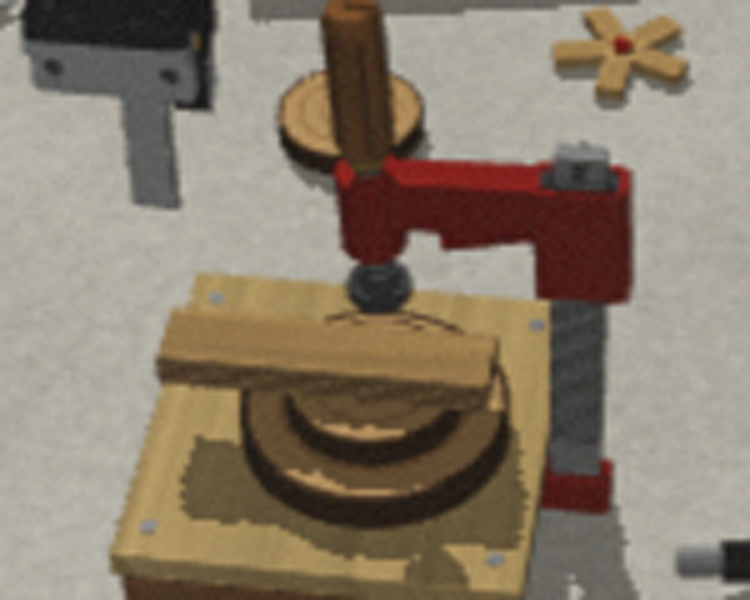

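Emit:
{"method": "play_rows", "body": {
  "offset": [
    [0,0,-1],
    [0,0,-1],
    [0,0,-1],
    [0.8,0,0],
    [1,0,0],
    [1,0,0],
    [0.8,0,0],
    [0.2,0,0],
    [0,0,0.5],
    [0,0,0.5]
  ],
  "rot": [
    [0,0,0],
    [0,0,0],
    [0,0,0],
    [0,0,0],
    [0,0,0],
    [0,0,0],
    [0,0,0],
    [0,0,0],
    [0,0,0],
    [0,0,0]
  ],
  "fingers": 1
}}

```text
time_s: 11.8
tcp_pos: [0.5855, 0.0401, 0.3089]
ee_rot: [[0.979, -0.202, 0.024], [-0.202, -0.979, -0.003], [0.025, -0.002, -1.0]]
wrist_force: [-0.1, 0.3, -0.4]
width: 0.0002
```

Run:
```python
from h import *
p=stand(.095-.028,0,.208); delta(p,-11.7)
```

```text
t 11.8 tcp [0.5855 0.0401 0.3089] yaw -11.63 F [-0.1  0.3 -0.4] T [-0.01  0.01 -0.05] w 0.0002
off units (now frame) [-0.154  0.037  2.52 ] (target frame) [-0.092  0.032  2.523] rot units [-0.012 -0.141  0.007]
```

Emit:
{"method": "play_rows", "body": {
  "offset": [
    [-0.1,0.03,0],
    [0,0,0.5],
    [0,0,0.5],
    [0,0,0.5],
    [0,0,0.4],
    [0,0,0.2],
    [0,0,0.1],
    [0,0,0.05],
    [0,0,0],
    [0,0,0]
  ],
  "rot": [
    [0,-0.14,0],
    [0,0,0],
    [0,0,0],
    [0,0,0],
    [0,0,0],
    [0,0,0],
    [0,0,0],
    [0,0,0],
    [0,0,0],
    [0,0,0]
  ]
}}

```text
time_s: 13.05
tcp_pos: [0.5781, 0.0408, 0.2111]
ee_rot: [[0.98, -0.201, -0.004], [-0.201, -0.98, 0.003], [-0.004, -0.002, -1.0]]
wrist_force: [-0.2, 0.4, -0.3]
width: 0.0004
```

Run:
```python
from h import *
p=stand(.095-.028,0,.208); delta(p,-11.7)
s=snap('side','s6'); crop(s,270,150,390,270,'s6c',5)
```

```text
t 13.05 tcp [0.5781 0.0408 0.2111] yaw -11.58 F [-0.2  0.4 -0.3] T [ 0.02 -0.02  0.01] w 0.0004
off units (now frame) [0.092 0.011 0.077] (target frame) [0.092 0.011 0.078] rot units [-0.01   0.024  0.012]
```

View pics/s6c.png

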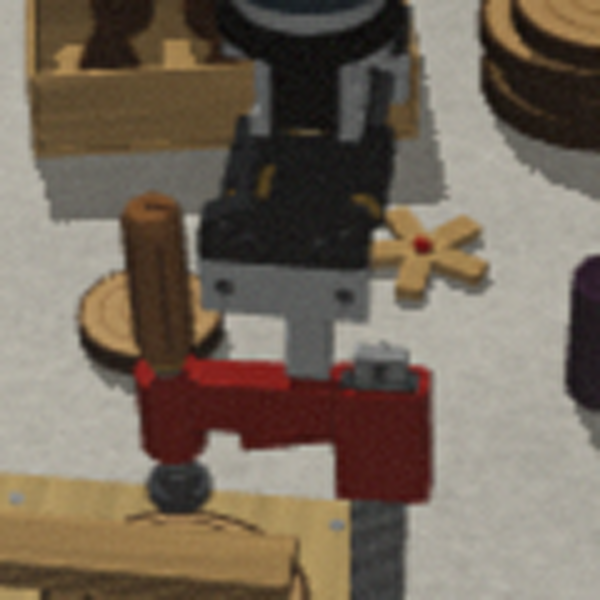

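Emit:
{"method": "play_rows", "body": {
  "offset": [
    [0.07,0,0.03],
    [0,0,0.06],
    [0,0,0.08],
    [0,0,0.08],
    [0,0,0.08],
    [0,0,0.08],
    [0,0,0.08],
    [0,0,0.08],
    [0,0,0.06],
    [0,0,0]
  ],
  "rot": [
    [0,0.02,0],
    [0,0,0],
    [0,0,0],
    [0,0,0],
    [0,0,0],
    [0,0,0],
    [0,0,0],
    [0,0,0],
    [0,0,0],
    [0,0,0]
  ]
}}

```text
time_s: 14.35
tcp_pos: [0.5812, 0.0402, 0.1879]
ee_rot: [[0.98, -0.2, 0.0], [-0.2, -0.98, 0.001], [0.0, -0.001, -1.0]]
wrist_force: [-1.9, 0.7, 4.4]
width: 0.0003
```

Run:
```python
from h import *
p=stand(.095-.028,0,.17); delta(p,-11.7)
s=snap('side','s7'); crop(s,270,150,390,270,'s7c',5)
```

```text
t 14.35 tcp [0.5812 0.0402 0.1879] yaw -11.56 F [-1.9  0.7  4.4] T [ 0.06  0.57 -0.01] w 0.0003
off units (now frame) [0.012 0.013 0.447] (target frame) [0.012 0.012 0.447] rot units [-0.008 -0.     0.014]
```

View pics/s7c.png

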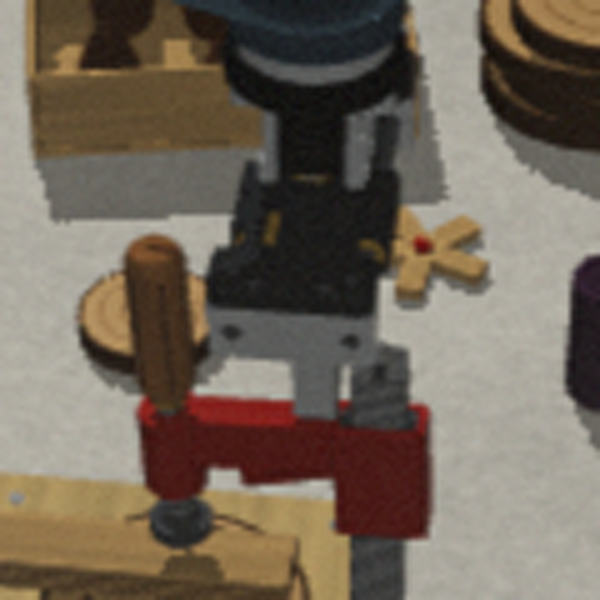

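Emit:
{"method": "play_rows", "body": {
  "offset": [
    [0.01,0.01,0.06],
    [0,0,0.06],
    [0,0,0.06],
    [0,0,0.06],
    [0,0,0.06],
    [0,0,0.04],
    [0,0,0.03],
    [0,0,0],
    [0,0,0],
    [0,0,0]
  ],
  "rot": [
    [0,0,0],
    [0,0,0],
    [0,0,0],
    [0,0,0],
    [0,0,0],
    [0,0,0],
    [0,0,0],
    [0,0,0],
    [0,0,0],
    [0,0,0]
  ]
}}

```text
time_s: 15.65
tcp_pos: [0.5824, 0.0399, 0.1711]
ee_rot: [[0.98, -0.201, 0.003], [-0.201, -0.98, 0.002], [0.002, -0.002, -1.0]]
wrist_force: [-0.8, 0.2, 2.3]
width: 0.0003
```

Run:
```python
from h import *
p=stand(.095-.028,0,.17); delta(p,-11.7)
s=snap('side','s8'); crop(s,270,150,390,270,'s8c',5)
```

```text
t 15.65 tcp [0.5824 0.0399 0.1711] yaw -11.57 F [-0.8  0.2  2.3] T [0.15 0.02 0.  ] w 0.0003
off units (now frame) [-0.017  0.01   0.028] (target frame) [-0.017  0.01   0.028] rot units [-0.013 -0.012  0.013]
```

View pics/s8c.png

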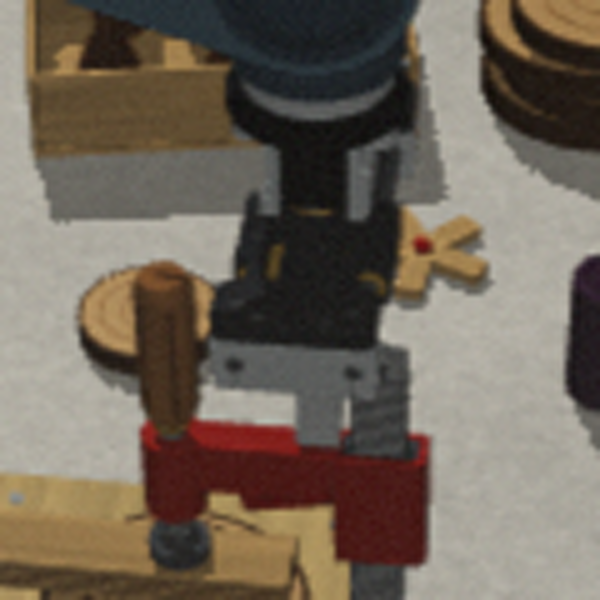

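Emit:
{"method": "play_rows", "body": {
  "offset": [
    [-0.01,0,0.03],
    [0,0,0.03],
    [0,0,0.03],
    [0,0,0.03],
    [0,0,0],
    [0,0,0],
    [0,0,0],
    [0,0,0],
    [0,0,0],
    [0,0,0]
  ],
  "rot": [
    [0,0,0],
    [0,0,0],
    [0,0,0],
    [0,0,0],
    [0,0,0],
    [0,0,0],
    [0,0,0],
    [0,0,0],
    [0,0,0],
    [0,0,0]
  ]
}}

```text
time_s: 16.95
tcp_pos: [0.5839, 0.0395, 0.1678]
ee_rot: [[0.98, -0.201, 0.008], [-0.201, -0.98, 0.001], [0.008, -0.002, -1.0]]
wrist_force: [1.4, 0.2, 3.5]
width: 0.0009
```

Emit:
{"method": "play_rows", "body": {
  "offset": [
    [-0.03,0,0.02],
    [0,0,0.03],
    [0,0,0.03],
    [0,0,0.03],
    [0,0,0],
    [0,0,0],
    [0,0,0],
    [0,0,0],
    [0,0,0],
    [0,0,0]
  ],
  "rot": [
    [0,-0.04,0],
    [0,0,0],
    [0,0,0],
    [0,0,0],
    [0,0,0],
    [0,0,0],
    [0,0,0],
    [0,0,0],
    [0,0,0],
    [0,0,0]
  ]
}}

```text
time_s: 18.2
tcp_pos: [0.5839, 0.0396, 0.1677]
ee_rot: [[0.98, -0.201, 0.002], [-0.201, -0.98, 0.002], [0.002, -0.002, -1.0]]
wrist_force: [1.0, -0.4, 4.2]
width: 0.0008
```

Run:
```python
from h import *
p=stand(.095-.028,0,.165); delta(p,-11.7)
s=snap('side','s9'); crop(s,270,150,390,270,'s9c',5)
```

```text
t 18.2 tcp [0.5839 0.0396 0.1677] yaw -11.57 F [ 1.  -0.4  4.2] T [-0.01 -0.23 -0.03] w 0.0008
off units (now frame) [-0.057  0.01   0.067] (target frame) [-0.057  0.01   0.068] rot units [-0.014 -0.01   0.013]
```

View pics/s9c.png

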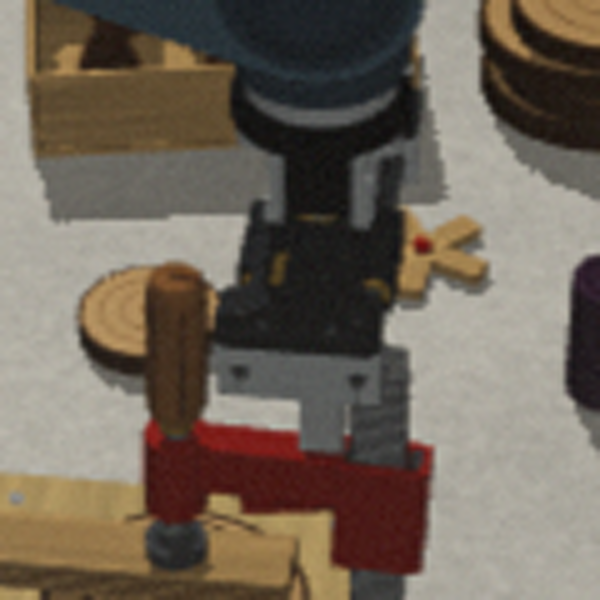

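Emit:
{"method": "play_rows", "body": {
  "offset": [
    [-0.03,0,0.03],
    [-0.02,0,0.04],
    [-0.01,0,0.05],
    [0,0,0.05],
    [0,0,0.05],
    [0,0,0.05],
    [0,0,0.05],
    [0,0,0.05],
    [0,0,0.05],
    [0,0,0.05]
  ],
  "rot": [
    [0,0,0],
    [0,0,0],
    [0,0,0],
    [0,0,0],
    [0,0,0],
    [0,0,0],
    [0,0,0],
    [0,0,0],
    [0,0,0],
    [0,0,0]
  ]
}}

```text
time_s: 19.5
tcp_pos: [0.5841, 0.0395, 0.1675]
ee_rot: [[0.98, -0.199, 0.006], [-0.199, -0.98, -0.001], [0.007, -0.0, -1.0]]
wrist_force: [-3.7, 0.2, 14.1]
width: 0.0005
```

Run:
```python
from h import *
p=stand(.095-.028,0,.165); delta(p,-11.7)
```

```text
t 19.5 tcp [0.5841 0.0395 0.1675] yaw -11.46 F [-3.7  0.2 14.1] T [ 0.09  0.83 -0.1 ] w 0.0005
off units (now frame) [-0.061  0.01   0.061] (target frame) [-0.061  0.01   0.061] rot units [-0.001 -0.038  0.024]
```

Emit:
{"method": "play_rows", "body": {
  "offset": [
    [0,0,0.055],
    [0,0,0.06],
    [0,0,0.065],
    [0,0,0.07],
    [0,0,0.07],
    [0,0,0.07],
    [0,0,0.07],
    [0,0,0.07],
    [0,0,0.07],
    [0,0,0.07]
  ],
  "rot": [
    [0,0,0],
    [0,0,0],
    [0,0,0],
    [0,0,0],
    [0,0,0],
    [0,0,0],
    [0,0,0],
    [0,0,0],
    [0,0,0],
    [0,0,0]
  ]
}}

```text
time_s: 20.75
tcp_pos: [0.5841, 0.0395, 0.1673]
ee_rot: [[0.981, -0.196, 0.003], [-0.196, -0.981, -0.004], [0.003, 0.004, -1.0]]
wrist_force: [-5.1, 0.1, 16.9]
width: 0.0003
```

Run:
```python
from h import *
p=stand(.095-.028,0,.165); delta(p,-11.7)
s=snap('side','s10'); crop(s,270,150,390,270,'s10c',5)
```

```text
t 20.75 tcp [0.5841 0.0395 0.1673] yaw -11.28 F [-5.1  0.1 16.9] T [0.12 1.24 0.03] w 0.0003
off units (now frame) [-0.062  0.01   0.058] (target frame) [-0.062  0.011  0.058] rot units [ 0.022 -0.02   0.042]
```

View pics/s10c.png

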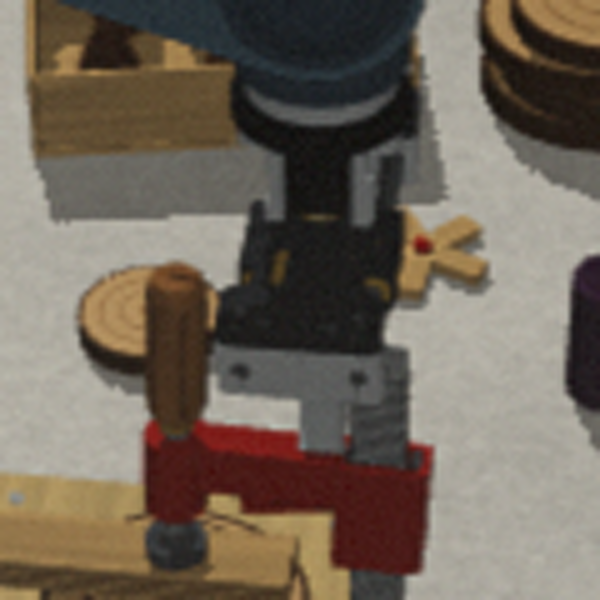

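Emit:
{"method": "play_rows", "body": {
  "offset": [
    [-0.01,0,0.075],
    [-0.01,0,0.08],
    [-0.01,0,0.08],
    [-0.01,0,0.085],
    [-0.01,0,0.085],
    [-0.01,0,0.085],
    [-0.01,0,0.085],
    [-0.01,0,0.085],
    [-0.01,0,0.085],
    [-0.01,0,0.085]
  ],
  "rot": [
    [0,0,0],
    [0,0,0],
    [0,0,0],
    [0,0,0],
    [0,0,0],
    [0,0,0],
    [0,0,0],
    [0,0,0],
    [0,0,0],
    [0,0,0]
  ]
}}

```text
time_s: 22.05
tcp_pos: [0.5841, 0.0396, 0.1673]
ee_rot: [[0.981, -0.192, 0.009], [-0.192, -0.981, -0.01], [0.011, 0.008, -1.0]]
wrist_force: [-6.0, 0.4, 18.9]
width: 0.0002
```

Bound at 18.9 N with no further travel. Lifting off and turning the wrist half a turn back so one grip can cover the whole screw turn.

Emit:
{"method": "play_rows", "body": {
  "offset": [
    [0,0,-0.3],
    [0,0,-1],
    [0,0,-1],
    [0,0,-1],
    [0,0,-1],
    [0,0,0],
    [0,0,0],
    [0,0,0],
    [0,0,0],
    [0,0,0]
  ],
  "rot": [
    [0,0,0],
    [0,0,0],
    [0,0,0],
    [0,0,-1],
    [0,0,-1],
    [0,0,-1],
    [0,0,-1],
    [0,0,-1],
    [0,0,-1],
    [0,0,-1]
  ],
  "fingers": 0.35
}}

```text
time_s: 23.3
tcp_pos: [0.5748, 0.0421, 0.3336]
ee_rot: [[0.481, 0.876, -0.021], [0.877, -0.481, -0.007], [-0.016, -0.015, -1.0]]
wrist_force: [0.1, 0.5, -0.2]
width: 0.0609
```

Run:
```python
from h import *
delta(stand(0,0,.32),168.3); print(manip.get_state()['joint_pos'].round(1))
s=snap('side','s11'); crop(s,270,150,390,270,'s11c',5)
s=snap('top','t11'); crop(s,250,190,370,290,'t11c',6)
```

```text
t 23.3 tcp [0.5748 0.0421 0.3336] yaw 61.24 F [ 0.1  0.5 -0.2] T [-0.06 -0.08  0.02] w 0.0609
off units (now frame) [-0.459 -1.417  0.369] (target frame) [ 1.496 -0.027  0.341] rot units [ -0.145  -0.014 -10.706]
[-6.8  0.6 90.8 -0.5 89.8 22. ]
```

View pics/s11c.png

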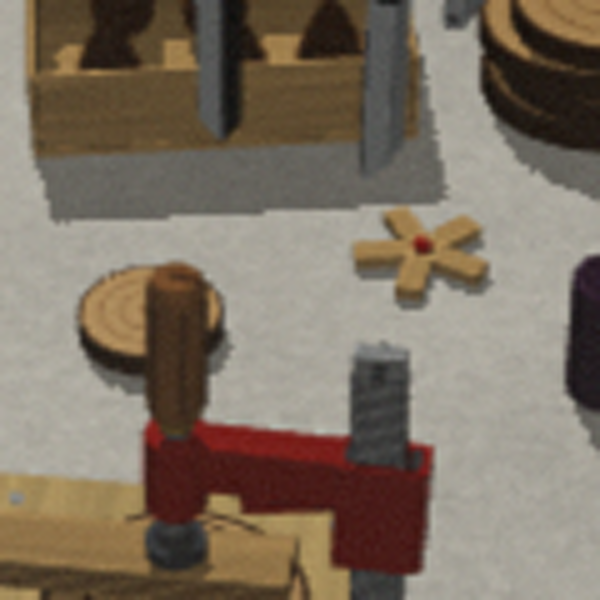

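View pics/t11c.png

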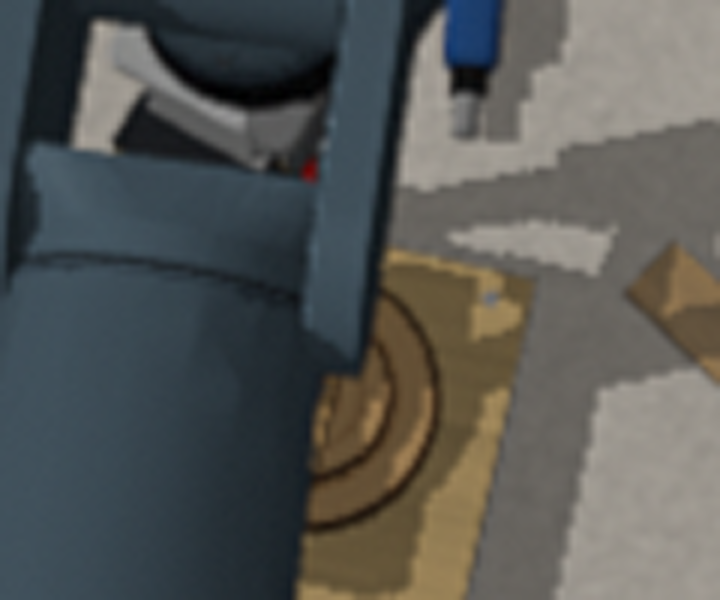

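Run:
```python
from h import *
s=load('s11'); W=cloud(s); z=W[...,2]
m=(abs(W[...,0]-.52)<.03)&(abs(W[...,1]-.05)<.035)&(z>.185)&(z<.275); 
n,l,st,_=cv2.connectedComponentsWithStats(m.astype(np.uint8)); k=1+np.argmax(st[1:,4]); m=l==k; print(st[k])
P=W[m]; print('top',P[:,2].max(),np.sort(P[:,2])[-20:].round(4))
cx=[]
for v in range(st[k][1],st[k][1]+st[k][3]):
    us=np.where(m[v])[0]; 
    if len(us)<5: continue
    uc=(us.min()+us.max())/2; w=W[v,us.min():us.max()+1]; w=w[m[v,us.min():us.max()+1]]
    d=np.median(s['z_map'][v,us])
    print(v,us.min(),us.max(),np.nanmean(w,0).round(4), w[len(w)//2].round(4))
# top face
T=P[P[:,2]>P[:,2].max()-.004]; print('topface',len(T),T.mean(0))
# arm top line
a=np.radians(SY); A=np.array([[np.cos(a),np.sin(a)],[-np.sin(a),np.cos(a)]])
hs=cv2.cvtColor(s['image'],cv2.COLOR_RGB2HSV); red=((hs[...,0]<8)|(hs[...,0]>172))&(hs[...,1]>150)&(hs[...,2]>110)
r=red&(z>.14)&(z<.2)&(abs(W[...,0]-.56)<.08)&(abs(W[...,1]-.04)<.05); Pr=W[r]; Q=(Pr[:,:2]-[.516,.0532])@A.T
k=(Q[:,0]>.02)&(Q[:,0]<.075); c=np.polyfit(Q[k,0],Pr[k,2],1); print('arm top slope,z0',c,k.sum(),np.median(Q[k,1]))
```

```text
[299 202  13  33 383]
top 0.26365054369876395 [0.2606 0.2609 0.2609 0.2609 0.2611 0.2611 0.2611 0.2612 0.2612 0.2616
 0.2616 0.2617 0.2622 0.2623 0.2624 0.2625 0.2627 0.2628 0.2631 0.2637]
203 302 308 [0.5223 0.0595 0.2606] [0.5223 0.0568 0.2627]
204 301 309 [0.5222 0.0563 0.2603] [0.5222 0.0559 0.2606]
205 300 310 [0.522  0.0519 0.261 ] [0.522  0.0511 0.2616]
206 300 311 [0.523  0.0506 0.2592] [0.5241 0.0506 0.2592]
207 299 311 [0.5218 0.0467 0.2596] [0.5218 0.0468 0.2595]
208 299 311 [0.5216 0.0439 0.2591] [0.5216 0.043  0.2597]
209 299 311 [0.5215 0.0439 0.2563] [0.5215 0.0391 0.2601]
210 299 311 [0.5214 0.0433 0.254 ] [0.5214 0.0407 0.2561]
211 299 311 [0.5213 0.0424 0.2519] [0.5213 0.0378 0.2557]
212 299 311 [0.5205 0.0424 0.2493] [0.5212 0.0418 0.2497]
213 299 311 [0.5211 0.0431 0.2458] [0.5211 0.039  0.2491]
214 299 311 [0.521  0.0426 0.2434] [0.521  0.0394 0.246 ]
215 299 311 [0.5209 0.0428 0.2405] [0.5208 0.0385 0.2439]
216 299 311 [0.5208 0.0426 0.2378] [0.5207 0.0381 0.2414]
217 299 311 [0.5207 0.0431 0.2345] [0.5207 0.0435 0.2342]
218 299 311 [0.5206 0.0434 0.2315] [0.520
[... 301 characters left out ...]
2175]
224 299 311 [0.5199 0.0418 0.2155] [0.5199 0.0418 0.2156]
225 299 311 [0.5198 0.0436 0.2111] [0.5198 0.0407 0.2136]
226 299 311 [0.5197 0.0429 0.2088] [0.5197 0.038  0.2129]
227 299 311 [0.5196 0.0429 0.2058] [0.5196 0.04   0.2083]
228 299 311 [0.5195 0.0442 0.2018] [0.5195 0.0403 0.2051]
229 299 311 [0.5194 0.0426 0.2002] [0.5194 0.0385 0.2038]
230 299 311 [0.5193 0.0434 0.1966] [0.5193 0.0411 0.1986]
231 300 310 [0.5192 0.0429 0.1941] [0.5192 0.0413 0.1955]
232 300 310 [0.5191 0.0423 0.1916] [0.5191 0.04   0.1936]
233 301 308 [0.5178 0.0405 0.1903] [0.5189 0.0377 0.1927]
topface 41 [0.52013707 0.05018081 0.26096047]
arm top slope,z0 [-0.02035416  0.16858984] 110 0.0011735842118900303
```

Run:
```python
from h import *
a=np.radians(SY); A=np.array([[np.cos(a),np.sin(a)],[-np.sin(a),np.cos(a)]])
for n in('s2','s8','s11'):
    s=load(n); W=cloud(s); z=W[...,2]
    hs=cv2.cvtColor(s['image'],cv2.COLOR_RGB2HSV); red=((hs[...,0]<8)|(hs[...,0]>172))&(hs[...,1]>150)&(hs[...,2]>130)
    r=red&(z>.14)&(z<.24); Q=(W[...,:2]-[.516,.0532])@A.T; r&=(Q[...,0]>.02)&(Q[...,0]<.072)&(abs(Q[...,1])<.008)
    c=np.polyfit(Q[r][:,0],z[r],1); print(n,c.round(4),r.sum())
    # handle axis lean in stand-x
    m=(abs(Q[...,0])<.03)&(abs(Q[...,1])<.03)&(z>c[1]+.03)&(z<c[1]+.08); vs,us=np.where(m); 
    rows=[(W[v,us[vs==v],:2].mean(0)@A[0],W[v,us[vs==v],2].mean()) for v in np.unique(vs)]
    rows=np.array(rows); print(' lean',np.polyfit(rows[:,1],rows[:,0],1)[0].round(4))
```

```text
s2 [0.0196 0.2078] 93
 lean -0.106
s8 [-0.0092  0.1707] 45
 lean -0.0343Traceback (most recent call last):
  File "<stdin>", line 7, in <module>
    raise TypeError("expected non-empty vector for x")
TypeError: expected non-empty vector for x
```

Emit:
{"method": "play_rows", "body": {
  "offset": [
    [0,0,0],
    [0,0,0],
    [0,0,0],
    [0,0,0],
    [0,0,0],
    [0,0,0],
    [0,0,0],
    [0,0,0],
    [0,0,0],
    [0,0,0]
  ],
  "rot": [
    [0,0,-1],
    [0,0,-1],
    [0,0,-1],
    [0,0,-1],
    [0,0,-1],
    [0,0,-1],
    [0,0,-1],
    [0,0,-1],
    [0,0,-1],
    [0,0,-1]
  ]
}}

```text
time_s: 24.65
tcp_pos: [0.5699, 0.0425, 0.3257]
ee_rot: [[-0.951, 0.307, -0.04], [0.307, 0.952, -0.005], [0.036, -0.017, -0.999]]
wrist_force: [0.4, -1.2, 0.3]
width: 0.0611
```

```bash
cat >> h.py <<'E'
def axdelta(p,yaw,lean):
    """tool z along -screw axis leaning 'lean' rad toward stand +x; yaw of tool x"""
    from scipy.spatial.transform import Rotation as Ro
    st=manip.get_state(); R=st['ee_rot']; y=np.radians(yaw); a=np.radians(SY)
    up=np.array([np.sin(lean)*np.cos(a),np.sin(lean)*np.sin(a),np.cos(lean)]); z=-up
    x=np.array([np.cos(y),np.sin(y),0]); x-=z*(x@z); x/=np.linalg.norm(x); Rt=np.c_[x,np.cross(z,x),z]
    d=np.array(p)-st['tcp_pos']; rv=Ro.from_matrix(R.T@Rt).as_rotvec(degrees=True)
    print('t',round(st['time_s'],2),'tcp',st['tcp_pos'].round(4),'yaw',np.degrees(np.arctan2(R[1,0],R[0,0])).round(2),'F',st['wrist_force'].round(1),'T',st['ft_torque'].round(2),'w',round(st['width'],4),'j6',st['joint_pos'][5].round(1))
    print('off now',(R.T@d/.04).round(3),'target',(Rt.T@d/.04).round(3),'rot',(rv/10).round(3))
E
python3 - <<'E'
from h import *
axdelta((.5215,.0521,.29),168.3,.04)
E
```

```text
t 24.65 tcp [0.5699 0.0425 0.3257] yaw 162.1 F [ 0.4 -1.2  0.3] T [-0.03 -0.19  0.03] w 0.0611 j6 -78.9
off now [ 1.193 -0.128  0.938] target [ 1.198 -0.011  0.941] rot [-0.076  0.017 -0.62 ]
```

Emit:
{"method": "play_rows", "body": {
  "offset": [
    [0,0,0],
    [0.4,0,0],
    [0.4,0,0],
    [0.3,0,0],
    [0.12,0,0],
    [0,0,0.3],
    [0,0,0.3],
    [0,0,0.2],
    [0,0,0.1],
    [0,0,0]
  ],
  "rot": [
    [-0.08,0.02,-0.62],
    [0,0,0],
    [0,0,0],
    [0,0,0],
    [0,0,0],
    [0,0,0],
    [0,0,0],
    [0,0,0],
    [0,0,0],
    [0,0,0]
  ]
}}

```text
time_s: 25.9
tcp_pos: [0.5151, 0.054, 0.2857]
ee_rot: [[-0.975, 0.216, -0.048], [0.216, 0.976, 0.01], [0.049, -0.001, -0.999]]
wrist_force: [0.4, 0.2, -0.3]
width: 0.0612
```

Run:
```python
from h import *
axdelta((.5203,.0523,.222),168.3,.04)
s=snap('side','s12'); crop(s,260,120,380,240,'s12c',5)
snap('wrist','w12')
```

```text
t 25.9 tcp [0.5151 0.054  0.2857] yaw 167.5 F [ 0.4  0.2 -0.3] T [ 0.02 -0.14 -0.03] w 0.0612 j6 -84.2
off now [-0.214 -0.011  1.583] target [-0.2   -0.015  1.585] rot [-0.003 -0.051 -0.08 ]
```

View pics/s12c.png

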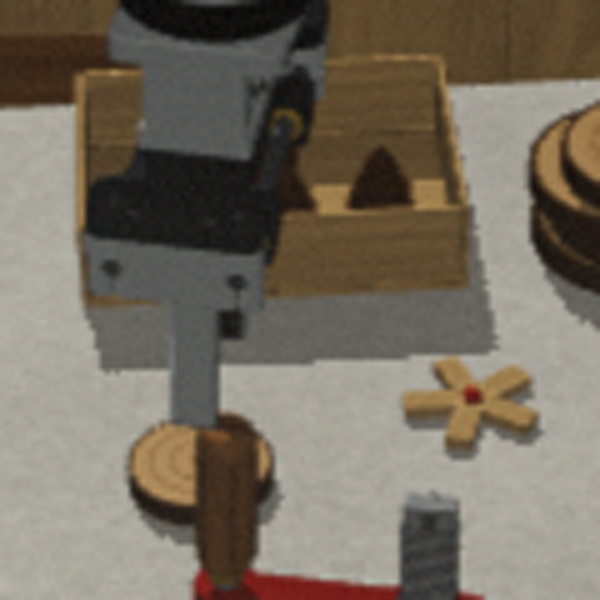

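View pics/w12.png

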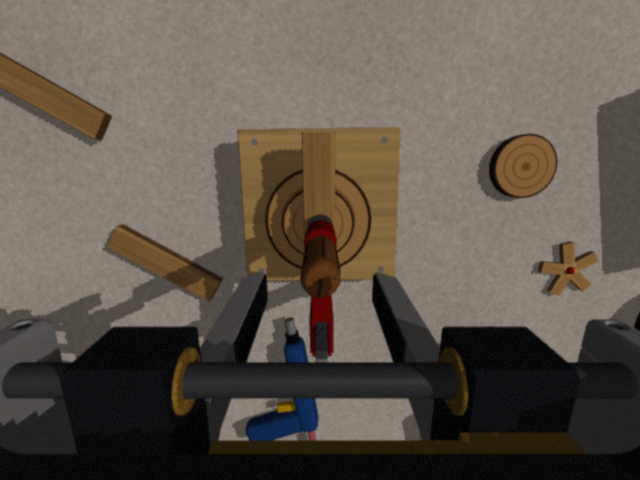

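Emit:
{"method": "play_rows", "body": {
  "offset": [
    [-0.2,-0.01,0],
    [0,0,0],
    [0,0,0.25],
    [0,0,0.3],
    [0,0,0.3],
    [0,0,0.3],
    [0,0,0.3],
    [0,0,0.2],
    [0,0,0.05],
    [0,0,0]
  ],
  "rot": [
    [0,-0.05,-0.08],
    [0,0,0],
    [0,0,0],
    [0,0,0],
    [0,0,0],
    [0,0,0],
    [0,0,0],
    [0,0,0],
    [0,0,0],
    [0,0,0]
  ]
}}

```text
time_s: 27.25
tcp_pos: [0.5207, 0.0522, 0.2128]
ee_rot: [[-0.979, 0.202, -0.038], [0.202, 0.979, 0.008], [0.039, -0.0, -0.999]]
wrist_force: [-1.1, 0.3, -0.0]
width: 0.0609
```

Run:
```python
from h import *
axdelta((.5195,.0524,.215),168.3,.04)
s=snap('side','s13'); crop(s,260,150,380,270,'s13c',5)
```

```text
t 27.25 tcp [0.5207 0.0522 0.2128] yaw 168.35 F [-1.1  0.3 -0. ] T [ 0.04 -0.16  0.02] w 0.0609 j6 -85.2
off now [ 0.033 -0.002 -0.053] target [ 0.033 -0.002 -0.053] rot [-0.002  0.005  0.005]
```

View pics/s13c.png

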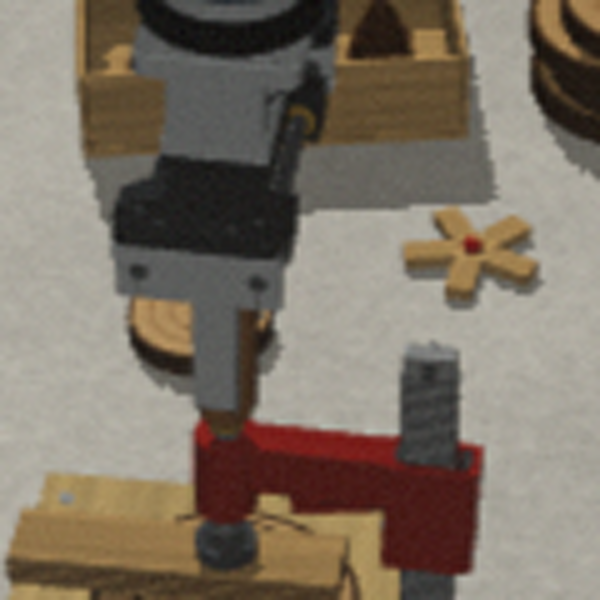

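Emit:
{"method": "play_rows", "body": {
  "offset": [
    [0.04,0,0],
    [0,0,0],
    [0,0,0],
    [0,0,0],
    [0,0,0],
    [0,0,0],
    [0,0,0],
    [0,0,0],
    [0,0,0],
    [0,0,0]
  ],
  "rot": [
    [0,0,0],
    [0,0,0],
    [0,0,0],
    [0,0,0],
    [0,0,0],
    [0,0,0],
    [0,0,0],
    [0,0,0],
    [0,0,0],
    [0,0,0]
  ],
  "fingers": 1
}}

```text
time_s: 28.55
tcp_pos: [0.5199, 0.0531, 0.2143]
ee_rot: [[-0.979, 0.202, -0.035], [0.201, 0.979, 0.008], [0.036, 0.001, -0.999]]
wrist_force: [0.6, 1.3, 0.1]
width: 0.0277
```

Run:
```python
from h import *
axdelta((.5195,.0524,.213),168.3,.04)
```

```text
t 28.55 tcp [0.5199 0.0531 0.2143] yaw 168.37 F [0.6 1.3 0.1] T [ 0.15 -0.2  -0.01] w 0.0277 j6 -85.2
off now [ 0.005 -0.02   0.034] target [ 0.005 -0.02   0.034] rot [0.006 0.021 0.007]
```

Emit:
{"method": "play_rows", "body": {
  "offset": [
    [0,0,0],
    [0,0,0],
    [0,0,0],
    [0,0,0],
    [0,0,0],
    [0,0,0],
    [0,0,0],
    [0,0,0],
    [0,0,0],
    [0,0,0]
  ],
  "rot": [
    [0,0,0.4],
    [0,0,0.6],
    [0,0,0.6],
    [0,0,0.6],
    [0,0,0.6],
    [0,0,0.6],
    [0,0,0.6],
    [0,0,0.6],
    [0,0,0.6],
    [0,0,0.6]
  ]
}}

```text
time_s: 29.8
tcp_pos: [0.5196, 0.0525, 0.2141]
ee_rot: [[-0.321, 0.946, -0.038], [0.947, 0.321, 0.006], [0.018, -0.034, -0.999]]
wrist_force: [2.3, 1.5, 0.5]
width: 0.0274
```

Run:
```python
from h import *
st=manip.get_state(); y=np.degrees(np.arctan2(st['ee_rot'][1,0],st['ee_rot'][0,0]))
axdelta((.5199,.0531,.2143),y,.037)
s=snap('side','s14'); crop(s,260,150,380,270,'s14c',5)
```

```text
t 29.8 tcp [0.5196 0.0525 0.2141] yaw 108.73 F [2.3 1.5 0.5] T [0.05 0.17 0.24] w 0.0274 j6 -25.5
off now [ 0.011  0.011 -0.004] target [ 0.011  0.011 -0.004] rot [-0.011  0.005  0.003]
```

View pics/s14c.png

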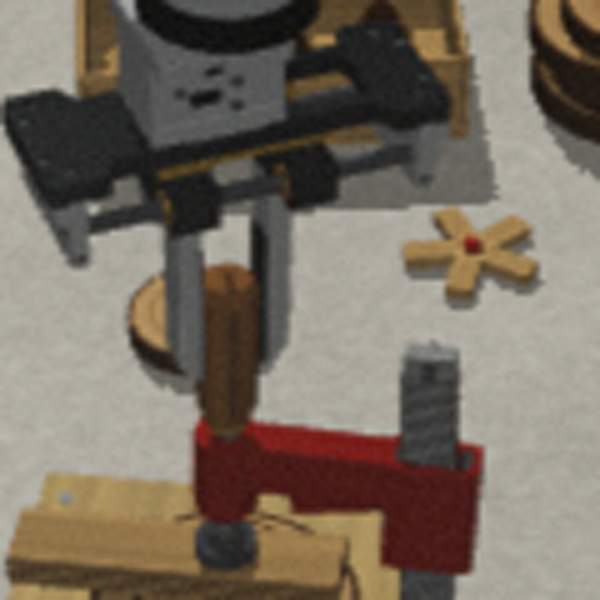

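Emit:
{"method": "play_rows", "body": {
  "offset": [
    [0.01,0.01,0],
    [0,0,0],
    [0,0,0],
    [0,0,0],
    [0,0,0],
    [0,0,0],
    [0,0,0],
    [0,0,0],
    [0,0,0],
    [0,0,0]
  ],
  "rot": [
    [0,0,0.6],
    [0,0,0.6],
    [0,0,0.6],
    [0,0,0.6],
    [0,0,0.6],
    [0,0,0.6],
    [0,0,0.6],
    [0,0,0.6],
    [0,0,0.6],
    [0,0,0.6]
  ]
}}

```text
time_s: 31.1
tcp_pos: [0.5192, 0.0527, 0.2139]
ee_rot: [[0.67, 0.741, -0.043], [0.742, -0.67, 0.007], [-0.024, -0.036, -0.999]]
wrist_force: [1.6, 0.5, -0.4]
width: 0.0276
```

Run:
```python
from h import *
st=manip.get_state(); y=np.degrees(np.arctan2(st['ee_rot'][1,0],st['ee_rot'][0,0]))
axdelta((.5199,.0531,.2143),y,.037)
s=snap('side','s15'); crop(s,260,150,380,270,'s15c',5)
```

```text
t 31.1 tcp [0.5192 0.0527 0.2139] yaw 47.94 F [ 1.6  0.5 -0.4] T [0.29 0.23 0.29] w 0.0276 j6 35.4
off now [ 0.018  0.007 -0.01 ] target [ 0.019  0.007 -0.01 ] rot [-0.026  0.031 -0.004]
```

View pics/s15c.png

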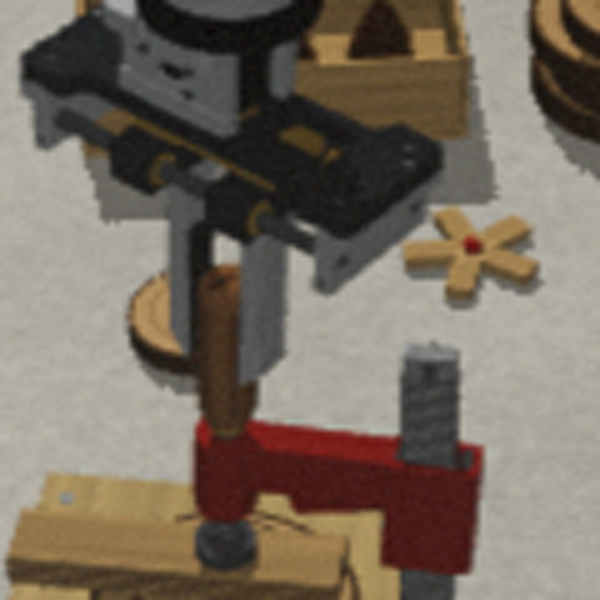

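Emit:
{"method": "play_rows", "body": {
  "offset": [
    [0.02,0.01,0],
    [0,0,0],
    [0,0,0],
    [0,0,0],
    [0,0,0],
    [0,0,0],
    [0,0,0],
    [0,0,0],
    [0,0,0],
    [0,0,0]
  ],
  "rot": [
    [-0.02,0.02,0.3],
    [0,0,0.3],
    [0,0,0.3],
    [0,0,0.3],
    [0,0,0.3],
    [0,0,0.3],
    [0,0,0.3],
    [0,0,0.3],
    [0,0,0.3],
    [0,0,0.3]
  ]
}}

```text
time_s: 32.4
tcp_pos: [0.5189, 0.0528, 0.2139]
ee_rot: [[0.946, 0.322, -0.045], [0.322, -0.947, 0.008], [-0.04, -0.022, -0.999]]
wrist_force: [1.8, 0.4, 0.8]
width: 0.0277
```

Run:
```python
from h import *
st=manip.get_state(); y=np.degrees(np.arctan2(st['ee_rot'][1,0],st['ee_rot'][0,0]))
axdelta((.5199,.0531,.2143),y,.037)
s=snap('side','s16'); crop(s,260,150,380,270,'s16c',5)
```

```text
t 32.4 tcp [0.5189 0.0528 0.2139] yaw 18.83 F [1.8 0.4 0.8] T [0.26 0.36 0.45] w 0.0277 j6 64.4
off now [ 0.025  0.002 -0.01 ] target [ 0.025  0.002 -0.01 ] rot [-0.018  0.045 -0.004]
```

View pics/s16c.png

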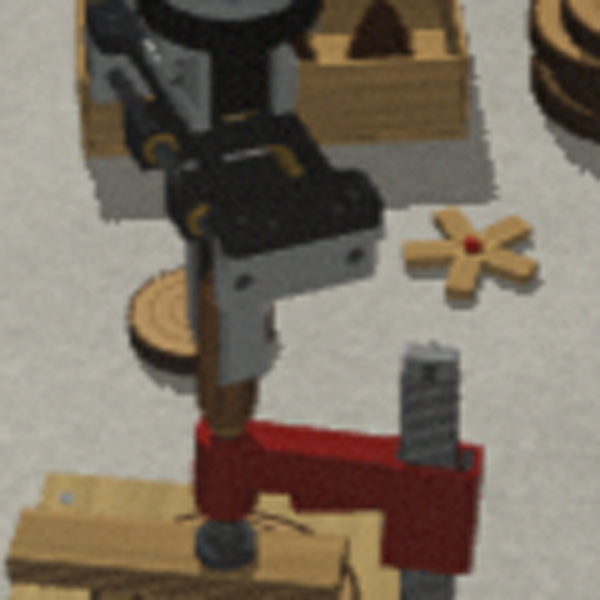

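Emit:
{"method": "play_rows", "body": {
  "offset": [
    [0,0,0],
    [0,0,0],
    [0,0,0],
    [0,0,0],
    [0,0,0],
    [0,0,-0.4],
    [0,0,-0.7],
    [0,0,-0.8],
    [0,0,-0.8],
    [0,0,-0.8]
  ],
  "rot": [
    [0,0,0],
    [0,0,0],
    [0,0,0],
    [0,0,0],
    [0,0,0],
    [0,0,0],
    [0,0,0],
    [0,0,0],
    [0,0,0],
    [0,0,0]
  ],
  "fingers": 0.35
}}

```text
time_s: 33.7
tcp_pos: [0.5245, 0.0514, 0.36]
ee_rot: [[0.945, 0.325, -0.046], [0.325, -0.946, 0.007], [-0.041, -0.022, -0.999]]
wrist_force: [0.1, 0.2, -0.4]
width: 0.0612
```

Emit:
{"method": "play_rows", "body": {
  "offset": [
    [-0.8,0,-0.2],
    [-1,0,0],
    [-1,0,0],
    [-1,0,0],
    [-0.6,0,0],
    [0,0,0],
    [0,0,0],
    [0,0,0],
    [0,0,0],
    [0,0,0]
  ],
  "rot": [
    [0,0,0],
    [0,0,0],
    [0,0,0],
    [0,0,0],
    [0,0,0],
    [0,0,0],
    [0,0,0],
    [0,0,0],
    [0,0,0],
    [0,0,0]
  ]
}}

```text
time_s: 34.95
tcp_pos: [0.3575, -0.007, 0.3873]
ee_rot: [[0.944, 0.328, -0.028], [0.328, -0.945, 0.003], [-0.025, -0.012, -1.0]]
wrist_force: [0.6, -0.4, -0.5]
width: 0.0611
```

Run:
```python
from h import *
s=snap('side','s17'); crop(s,230,160,380,310,'s17c',4); W=cloud(s); z=W[...,2]
a=np.radians(SY); A=np.array([[np.cos(a),np.sin(a)],[-np.sin(a),np.cos(a)]])
m=(z>.088)&(z<.103); P=W[m]; Q=(P[:,:2]-[.516,.0532])@A.T
k=(Q[:,0]>-.12)&(Q[:,0]<-.02)&(abs(Q[:,1])<.035); Q=Q[k]
for x in np.arange(-.1,-.02,.02): print(round(x,2),np.percentile(Q[abs(Q[:,0]-x)<.01][:,1],[2,98]).round(4))
print(Q[:,0].min())
# diff of board/slice region images before/after
b=load('s11')['image'].astype(int); d=np.abs(b-s['image'].astype(int)).sum(2)>90; d[:, :230]=0; v,u=np.where(d[230:320,230:380]); print('changed px around stand',len(u))
print(manip.get_state()['wrist_force'].round(1), manip.get_state()['time_s'])
snap('top','t17')
```

```text
-0.1 [-0.02    0.0154]
-0.08 [-0.0189  0.0178]
-0.06 [-0.02    0.0177]
-0.04 [-0.0199  0.0182]
-0.10337173550255226
changed px around stand 14
[ 0.5  0.1 -0.3] 35.0
```

View pics/s17c.png

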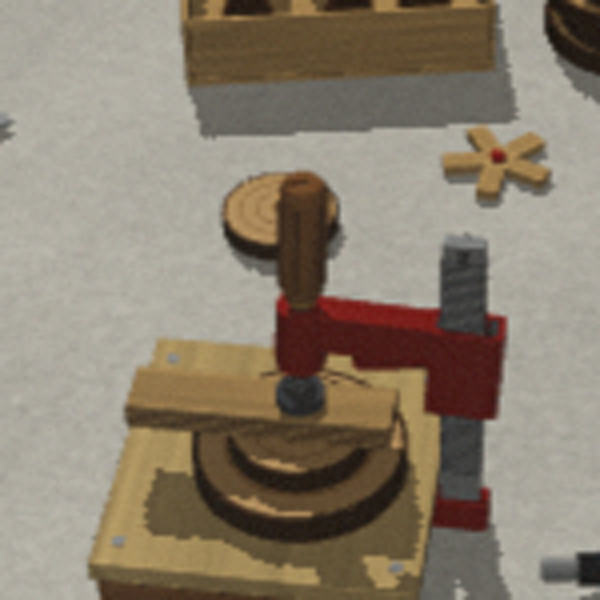

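View pics/t17.png

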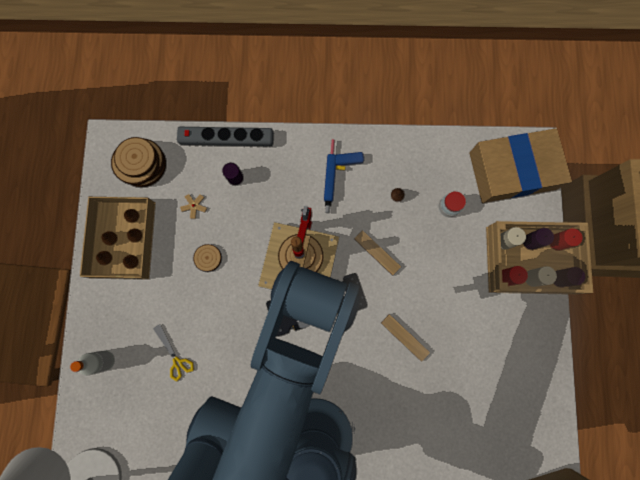

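The side picture shows the caul flat and centred under the pad (crop pixel 300,395), the jaw still tilted and bound, and the slices unmoved. In the top picture the bystanders are all in their places. Handing in.

```bash
python3 -c "
from h import *
print(manip.hand_in())"
```

```text
the job is handed in; nothing more can be done
None
```

The slices are clamped and the job is handed in, after about 35 s of the 72 s allowed. No verdict was reported.

- **Caul:** I used the strip farthest to the robot's right. It lies flat on the small slice, its centre about 24 mm from the screw on the −x side. The pad is within about 1 mm of the middle of the strip's width.
- **Jaw:** I pushed it down at the push point until the pad met the caul and the jaw tilted. It then held at 18.9 N with no further travel.
- **Screw:** I turned the handle 149.5° clockwise (2.6 rad) in one grip and let go. The torque read 0.24 N m after 60°, 0.29 after 120° and 0.45 at the end. The first two match the expected values, so the grip was not slipping. The last is above the roughly 0.34 expected, and I took that as a noisy reading.

**Last checks:**
- The jaw stayed tilted and bound after release.
- The camera pictures before and after tightening show practically no change around the slices and board.
- The bystanders are where they started.
- The gripper touches nothing.
- Measuring the jaw's tilt from depth was too noisy to trust: it gave about half the expected angle. I judged the tilt from the pictures and the hard stop instead.

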